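# Draw a chainring off the low stock shelf and set it on the crank spider

### The job

Fit the silver chainring to the crank lying face down on the grey bench pad. First clear its way by moving the small black case that stands in front of it into the empty place beside it on the low deck; then reach in under the upper shelf, slide the ring forward, without pushing the case with it, until about a third of it hangs over the deck's front edge, and pick it up by the overhanging rim. Set it flat (either face up, do not drop it) on the back of the spider, seated round the four shoulders with its four bolt tabs on the four spider arms and the bolt holes lined up; leave the case upright on the deck and do not disturb the tape roll, the small bottle or the tyre lever.

Things in the scene. Friction and masses are not known exactly. Their poses are not given: they have to be found in the camera images.
- rack: Stepped plywood rack, fixed, turned a little. Origin: centre of its footprint on the bench; x from its open front to its back, y to its left as seen from the robot, z up. Low deck: top 60 mm above the bench, 9 mm thick, 240 mm deep (x -120 to 120), 296 mm wide, no lip at the front or along the front 115 mm of its sides. Side walls under the upper shelf: inner faces at y = +-139 mm.
- deck_front (a point): Middle of the deck's top front edge; axes as the rack's. Beyond it, towards -x, is open air down to the bench.
- upper_shelf_edge (a point): Middle of the lower front edge of the upper shelf, 115 mm behind the deck's front edge and 110 mm above the deck; axes as the rack's. The shelf (9 mm thick, 296 mm wide) covers everything behind this edge. Fixed on it, from 35 mm behind the edge: bottle, jar, nozzle tube, chain tool, up to 310 mm above the bench.
- chainring_center (a point): Centre of the silver chainring, half-way up its 4 mm; z its axis. Open ring, about 90 g, 141 mm over the teeth; band from radius 55 to 68 mm; four bolt tabs, 20 mm wide, reach in to radius 45 mm at 45, 135, 225, 315 degrees from its x. Starts flat on the deck, left or right, mostly under the upper shelf, its x within 20 degrees of the rack's x. Tips off if more than half overhangs.
- gauge_case_center (a point): Centre of the closed black case, 51 x 70 x 38 mm along its x, y, z, about 0.18 kg, loose. It stands on the deck at the front middle, in the ring's way.
- spider_seat (a point): Centre of the crank's spider at the height of its four flat arm ends, on which the ring lies (36 mm above the bench); a seated ring's centre is 2 mm higher. Fixed; z up; x along the crank arm. Spider arms, up to 18 mm wide, reach radius 60 mm at 45, 135, 225, 315 degrees from x, bolt holes at radius 52 mm. Between them it is open 30 mm down, but 15 mm over the crank arm.
- spider_shoulders (a point): On the spider's axis, at the top of the four shoulders, 4 mm above the seat; axes as the seat's. Each spider arm has a shoulder from the hub out to radius 42.5 mm (41 mm in its top half), inside the ring's tabs: 2.5 mm of play. Hub: radius 20 mm, 5 mm above the seat. The crank arm is up to 30 mm wide, 180 mm long, its top 15 mm below the seat.
- tape_roll: Black tape roll, 66 mm diameter, 19 mm high, loose, lying on the deck under the upper shelf beside the ring; origin: centre of its underside. Bystander.
- small_bottle: Small dark bottle, white cap, 26 mm diameter, 70 mm high, loose, standing on the bench in front of the rack; origin: centre of its underside. Bystander.
- tyre_lever: Yellow tyre lever, 18 x 110 x 8 mm, long axis y, loose, lying on the bench behind the crank; origin: centre of its underside. Bystander.
Things that resemble listed ones, but are neither listed nor needed, are in the scene too. What is shaped like the part that bears gauge_case_center but pink is not meant.

How it is judged:
By the outcome, as a careful person would: the job done as asked, in the order asked, and still so for the second after the job is handed in, with the robot touching nothing.
It also fails if it takes over 59 s, if anything falls off the work surface, if the arm or the gripper's body presses on something with over 40 N, if the wrist force passes 120 N, or if a joint passes its speed limit or range.

### The arm

A 6-joint arm with a two-finger parallel gripper is mounted at the origin on a cart in front of the work surface, level with it; the furniture and walls round the work are solid. World frame = base frame: x ahead of the robot, y to its left, z up, the work surface at z = 0. Lengths are in m, angles in degrees, forces in N, time in s.
With the tool pointing down it reaches from about 0.35 to 0.875 m from the base axis. Payload 4.2 kg.
Tool frame: the origin (TCP) lies at the very end of the fingers, on their centre line; the grasp point (between the pads) lies r.pinch_z behind it (r.pinch_z is the distance from the TCP to the grasp point, in m); y points along the fingers, z is the direction in which the jaws open and shut, and the axes are right-handed (so a half turn about y gives the same grasp; the last joint's range is limited). The gripper opens to 87 mm and grips with 3 to 60 N. Pads are 19 mm wide; open, the fingers measure 117 mm over their backs; the gripper's body (75 mm by 190 mm) begins 51 mm behind the grasp point.
Start: joints at [89.989, 22.042, 0.453, 0, -68.411, -14.817], TCP at [0.16, 0.604, 0.199] pointing down, gripper open.
Joint ranges: [-179.83, 179.83], [-69.29, 118.12], [-61.27, 80.66], [-181.25, 117.63], [-171.15, -9.14], [-177.46, 177.46]. Speed limits (degrees/s): [159.86, 159.86, 180, 180, 180, 180].

### API

Orientations are given as a 3x3 rotation matrix whose columns are the frame's x, y, z axes.
In Python, from station import sense, capture, camera_params, r gives the robot as it stands.
- The arm moves only by the tool move_arm, never from a script. Its argument "increments" is text: rows parted by semicolons, each of 7 numbers parted by spaces: the closure, from -1 (fully open) to 1 (shut), so that 0 is half open, then the shift along the tool's x, y, z in m, then the turn, a rotation vector about the tool's x, y, z in rad. In form: hand x y z wx wy wz; .... A call has 1 to 8 rows; each row is the pose to reach, as a shift and turn from the pose commanded when the call began, along the tool's axes at that moment; what a row does not reach only later rows make up. A row lasts 1/10 s, in which the tool goes at most 50 mm and 8.59 degrees, less where a joint would pass 70% of its speed; a pose out of reach is approached as far as the arm can. A call with a gripper value outside its range is refused whole. The fingers move at their own pace and stop on an object; the grip force is fixed at half the most. Time passes only in rows, so rows that repeat a pose let the fingers close. It gives the time, the measured TCP pose, the force and the opening at its end, in the units of the state.
- sense(): the state, without advancing time (a new reading comes with each control period).
- capture(name): name is "scene" or "top"; returns (picture, depth): 400x640x3 uint8, red, green, blue; 400x640 float32, m along the optical axis (not along the pixel's ray), 0 where there is no reading.
- camera_params(name): a dict with "fx", "fy", "cx", "cy" (pixels), "distortion" ([k1, k2, p1, p2, k3] as OpenCV has them; the pictures are not rectified), "xyz" and "orientation" of the camera in the world. Camera axes: x right, y down, z forward; pixel columns grow to the right and rows downward; lengths in m; the calibration is good to about 2 mm. A picture is of the moment at which its call begins. camera_params takes no time and is no camera call.
- r.finish_job(): hands the job in, once; it reports no verdict.
The state is a dict: "time_s": time; "joints": joint angles; "joint_velocities": joint speeds; "effort": joint torques, N m; "tcp_pos": TCP position; "ee_rot": TCP orientation; "wrist_force": force on the tool from outside, world axes, zero at the start; "moment": the same for the moment, N m; "gripper_width": opening from 0.0 (shut) to 1.0 (fully open).
Only numpy, scipy, OpenCV 4.12 (cv2) and the standard library are available. Lean on these libraries where they do the work, as an engineer would, in place of code of your own. Each camera call takes 0.05 s, during which the arm holds its last target.

## Working session

There is one attempt and no reset: what is moved stays moved. The work goes in short steps, Python scripts to look and compute and a tool call to move; the robot and the scene stay as the last step left them, time stands still between calls to the robot, and variables do not carry over. Pictures are saved under pics/ and viewed, and the job is handed in when it is done.

Besides the shell and the picture viewer there is one more tool, called after ">>>" as name(argument=value, ...) on one line, values as JSON. move_arm: Moves the arm, as the interface text tells. Its arguments: {"type":"object","properties":{"increments":{"type":"string"}},"required":["increments"]}

```bash
ls; mkdir -p pics
python3 - <<'E'
from station import sense, capture, camera_params, r
import cv2,numpy as np
print(sense()); print(r.pinch_z)
for n in("scene","top"):
    p,d=capture(n); cv2.imwrite(f"pics/{n}0.png",p[:,:,::-1]); np.save(f"pics/{n}0d.npy",d); print(n,camera_params(n))
E
```

```text
pics
{'time_s': 0.0, 'joints': array([ 8.99899322e+01,  2.20907983e+01,  3.77636229e-01, -2.87574496e-02,
       -6.84112195e+01, -1.48141808e+01]), 'joint_velocities': array([-0.05913547,  0.00234134, -0.08311046, -0.0461408 ,  0.03739644,
       -0.03397397]), 'effort': array([ 1.53171575e-03, -3.90661955e+01,  1.87407500e+01,  4.21969727e+00,
        1.09793327e-02, -2.01165622e-04]), 'tcp_pos': array([0.15975209, 0.6035435 , 0.19804524]), 'ee_rot': array([[-9.66667821e-01, -4.67083737e-04, -2.56033407e-01],
       [ 2.56033812e-01, -2.17074227e-03, -9.66665389e-01],
       [-1.04268855e-04, -9.99997535e-01,  2.21797593e-03]]), 'wrist_force': array([-0.17790736, -0.51973429,  0.38541982]), 'moment': array([ 0.00811154,  0.003096  , -0.04140633]), 'gripper_width': 1.002329032349676}
0.0187
scene {'fx': 471.8254694331777, 'fy': 471.8254694331777, 'cx': 315.2780851643138, 'cy': 195.23968071177248, 'distortion': array([-0.02326926,  0.        ,  0.        ,  0.        ,  0.        ]), 'xyz': array([-0.4671985 , -0.22207557,  0.91673362]), 'orientation': array([[ 0.52424083, -0.4927752 ,  0.69451001],
       [-0.85155192, -0.29803169,  0.43131942],
       [-0.00555752, -0.81752658, -0.57586405]])}
top {'fx': 382.0213045902137, 'fy': 382.0213045902137, 'cx': 317.7678383234371, 'cy': 199.18494961758864, 'distortion': array([-0.07666473,  0.        ,  0.        ,  0.        ,  0.        ]), 'xyz': array([0.36766612, 0.39540269, 1.30919366]), 'orientation': array([[-0.02445378, -0.99484213,  0.09844363],
       [-0.99969129,  0.02390163, -0.00678443],
       [ 0.00439647, -0.09857915, -0.9951195 ]])}
```

View pics/scene0.png

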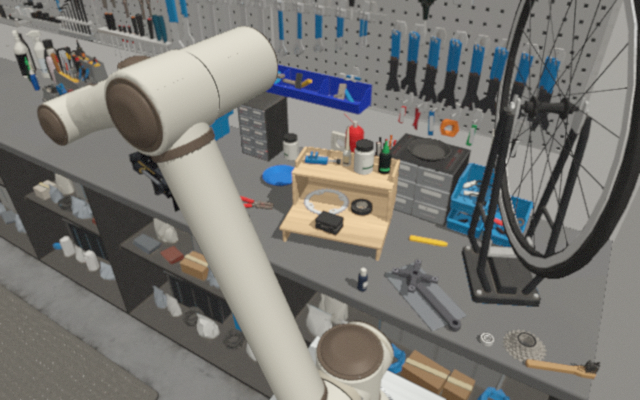

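View pics/top0.png

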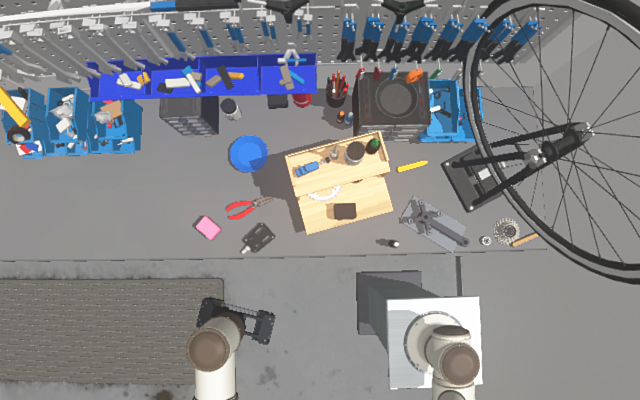

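Run:
```python
import cv2
a=cv2.imread("pics/scene0.png")[130:350,230:490]; cv2.imwrite("pics/s0c.png",cv2.resize(a,None,fx=3,fy=2.7,interpolation=cv2.INTER_CUBIC))
a=cv2.imread("pics/top0.png")[120:265,270:490]; cv2.imwrite("pics/t0c.png",cv2.resize(a,None,fx=3.6,fy=3.6,interpolation=cv2.INTER_CUBIC))
```

```text
(no output)
```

View pics/s0c.png

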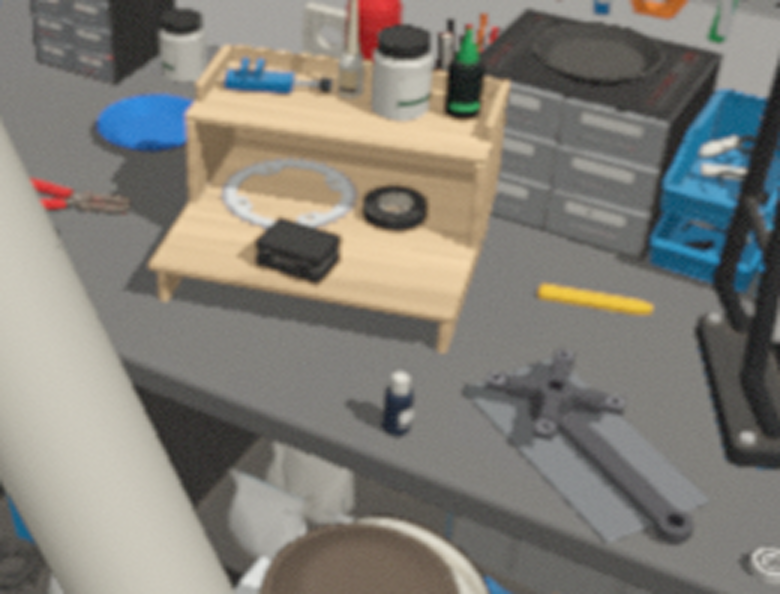

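View pics/t0c.png

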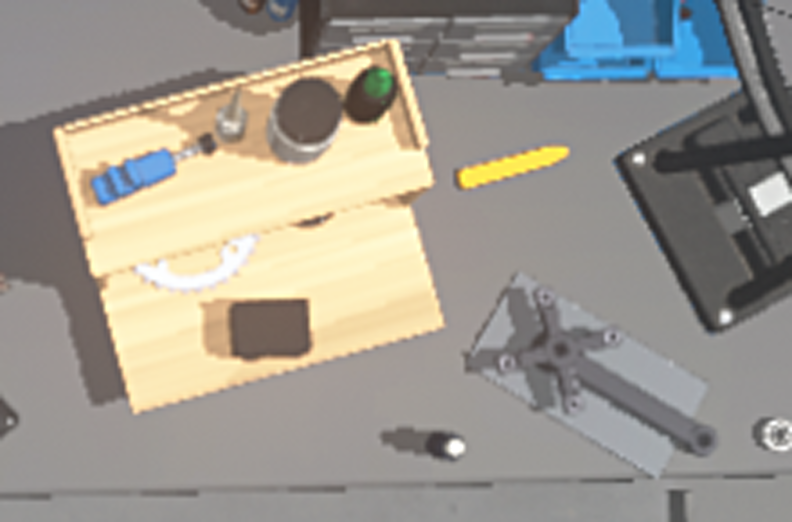

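```bash
cat > h.py <<'E'
import numpy as np,cv2
from station import camera_params
def ray(n,uv):
    c=camera_params(n);K=np.array([[c['fx'],0,c['cx']],[0,c['fy'],c['cy']],[0,0,1]])
    p=cv2.undistortPoints(np.array(uv,float).reshape(-1,1,2),K,c['distortion'])[:,0]
    d=np.c_[p,np.ones(len(p))]@np.array(c['orientation']).T
    return np.array(c['xyz']),d
def plane(n,uv,z):
    o,d=ray(n,uv); return o+d*((z-o[2])/d[:,2])[:,None]
def proj(n,P):
    c=camera_params(n);K=np.array([[c['fx'],0,c['cx']],[0,c['fy'],c['cy']],[0,0,1]])
    R=np.array(c['orientation']).T; t=-R@c['xyz']
    return cv2.projectPoints(np.array(P,float).reshape(-1,3),cv2.Rodrigues(R)[0],t,K,c['distortion'])[0][:,0]
E
python3 - <<'E'
from h import *
np.set_printoptions(precision=4,suppress=True)
T=lambda u,v:(u/3.6+270-.36,v/3.6+120-.36)
S=lambda u,v:(u/3+230-.33,v/2.7+130-.3)
print("deck front L,R top",plane("top",[T(135,411),T(444,325)],.06))
print("deck front L,R scene",plane("scene",[S(152,264),S(450,320)],.06))
print("shelf front top edge(z .179) top",plane("top",[T(92,276),T(434,185)],.179))
print("case top top",plane("top",[T(230,300),T(309,298),T(310,354),T(233,360)],.098))
print("case top scene",plane("scene",[S(285,221),S(340,235),S(310,265),S(257,248)],.098))
print("bottle cap",plane("top",[T(455,447)],.07),plane("scene",[S(400,378)],.07))
print("lever",plane("top",[T(460,180),T(568,152)],.004))
print("spider holes top",plane("top",[T(547,297),T(612,337),T(574,404),T(507,362)],.036))
print("spider holes scn",plane("scene",[S(563,356),S(616,402),S(545,427),S(498,379)],.036))
print("hub",plane("top",[T(562,349)],.041),plane("scene",[S(556,387)],.041))
print("tape",plane("scene",[S(395,204)],.079))
E
```

```text
deck front L,R top [[0.3787 0.4243 0.06  ]
 [0.4498 0.1404 0.06  ]]
deck front L,R scene [[0.3769 0.4212 0.06  ]
 [0.4437 0.1387 0.06  ]]
shelf front top edge(z .179) top [[0.4897 0.4546 0.179 ]
 [0.5593 0.1679 0.179 ]]
case top top [[0.4742 0.3373 0.098 ]
 [0.4742 0.2673 0.098 ]
 [0.4247 0.268  0.098 ]
 [0.4211 0.3361 0.098 ]]
case top scene [[0.4649 0.3254 0.098 ]
 [0.4709 0.2687 0.098 ]
 [0.4131 0.2681 0.098 ]
 [0.4117 0.3241 0.098 ]]
bottle cap [[0.339  0.1371 0.07  ]] [[0.3366 0.1356 0.07  ]]
lever [[0.5933 0.1072 0.004 ]
 [0.6187 0.     0.004 ]]
spider holes top [[ 0.4752  0.0372  0.036 ]
 [ 0.4362 -0.0225  0.036 ]
 [ 0.3747  0.0167  0.036 ]
 [ 0.4154  0.0779  0.036 ]]
spider holes scn [[ 0.4728  0.0386  0.036 ]
 [ 0.4362 -0.0245  0.036 ]
 [ 0.3739  0.0155  0.036 ]
 [ 0.4124  0.0755  0.036 ]]
hub [[0.426  0.0269 0.041 ]] [[0.4234 0.0261 0.041 ]]
tape [[0.5701 0.2602 0.079 ]]
```

```bash
cat > m.py <<'E'
from h import *
np.set_printoptions(precision=4,suppress=True)
yaw=np.arctan2(.0702,.2835); X=np.array([np.cos(yaw),np.sin(yaw)]);Y=np.array([-X[1],X[0]])
F=np.array([.4125,.2812])  # deck front mid
C=F+.12*X
def rk(P): P=np.atleast_2d(P)[:,:2]-C; return np.c_[P@X,P@Y]
def wd(p): p=np.atleast_2d(p); return C+p[:,:1]*X+p[:,1:2]*Y
E
python3 - <<'E'
from m import *
print(np.degrees(yaw))
im=cv2.imread("pics/scene0.png")
# rectify deck plane z=.064 in rack frame, 0.5mm/px
def rect(n,z,ext=(-.13,.12,-.15,.15),s=2000):
    im=cv2.imread(f"pics/{n}0.png")
    xs=np.arange(ext[1],ext[0],-1/s); ys=np.arange(ext[3],ext[2],-1/s)
    g=np.stack(np.meshgrid(xs,ys,indexing='ij'),-1).reshape(-1,2)
    w=wd(g); uv=proj(n,np.c_[w,np.full(len(w),z)]).reshape(len(xs),len(ys),2).astype(np.float32)
    return cv2.remap(im,uv[...,0],uv[...,1],cv2.INTER_CUBIC)
for n in("scene","top"):
    cv2.imwrite(f"pics/rect_{n}.png",rect(n,.064))
E
```

```text
13.9077778098547
```

View pics/rect_scene.png

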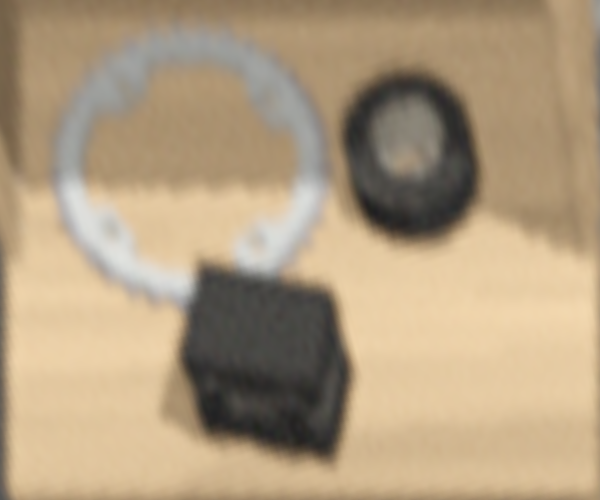

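View pics/rect_top.png

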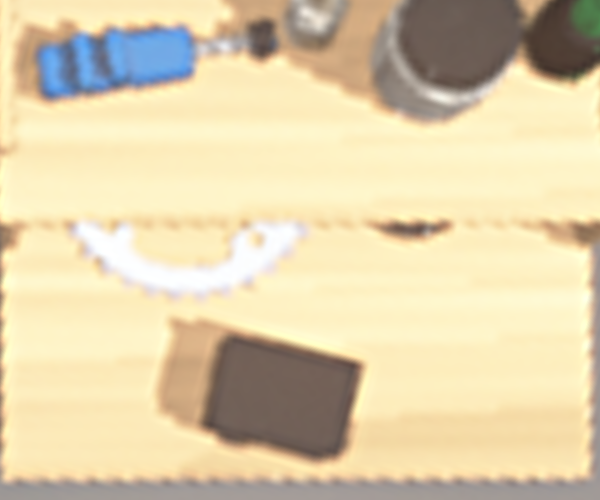

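```bash
cat >> m.py <<'E'
from station import sense
from scipy.spatial.transform import Rotation as Ro
def down(jaw_deg,tilt=0,tdir=0):
    """tool y down, z along jaw_deg (world); tilt deg of tip toward world heading tdir"""
    j=np.radians(jaw_deg); z=np.array([np.cos(j),np.sin(j),0]); y=np.array([0,0,-1.])
    R=np.c_[np.cross(y,z),y,z]
    if tilt:
        h=np.radians(tdir); ax=np.cross([0,0,-1],[np.cos(h),np.sin(h),0]); R=Ro.from_rotvec(ax*np.radians(tilt)).as_matrix()@R
    return R
def go(p,R):
    s=sense(); R0=Ro.from_matrix(s['ee_rot']).as_matrix()
    print("t",s['time_s'],"pos",s['tcp_pos'],"w",s['gripper_width'],"F",s['wrist_force'])
    print("shift",R0.T@(np.array(p)-s['tcp_pos']),"rot",Ro.from_matrix(R0.T@R).as_rotvec())
E
python3 - <<'E'
from m import *
for n in("top","scene"):
    im=cv2.imread(f"pics/{n}0.png").astype(int)
    q=proj(n,[[.447,.302,.09]])[0].astype(int)
    m=(im.max(2)<110).astype(np.uint8)
    k,l,st,c=cv2.connectedComponentsWithStats(m); i=l[q[1],q[0]]
    cn=max(cv2.findContours((l==i).astype(np.uint8),0,2)[0],key=cv2.contourArea)[:,0].astype(float)
    w=plane(n,cn,.098)[:,:2]
    rr=cv2.minAreaRect((w*1000).astype(np.float32)); print(n,st[i],rr,cv2.boxPoints(rr))
print(rk([[.448,.302]]), wd([[-.075,-.095]]), wd([[0.0025,.054]]))
go([.448,.302,.2],down(-88))
E
```

```text
top [     0      0    640    400 219343] ((518.8360595703125, 389.142822265625), (2349.21533203125, 1400.1697998046875), 88.25395202636719) [[-216.7136 -763.5881]
 [1182.8062 -806.2507]
 [1254.3857 1541.8738]
 [-145.134  1584.5364]]
scene [315 212  28  23 458] ((428.6513671875, 290.32611083984375), (77.42052459716797, 81.34060668945312), 0.6186480522155762) [[389.5042 330.5761]
 [390.3825 249.2402]
 [467.7985 250.0761]
 [466.9203 331.412 ]]
[[-0.0805  0.0117]] [[0.479  0.1998]] [[0.5184 0.3631]]
t 0.1 pos [0.1598 0.6036 0.1982] w 1.000046505244953 F [ 0.771  -0.1212 -0.1308]
shift [-0.3559 -0.0014  0.2178] rot [-0.002  -0.2939  0.0002]
```

Run:
```python
from m import *
im=cv2.imread("pics/top0.png").astype(int)
q=proj("top",[[.447,.302,.098]])[0].astype(int); print(q, im[q[1],q[0]], im[q[1],q[0]-14],im[q[1],q[0]+18])
m=np.zeros(im.shape[:2],np.uint8); a=im[q[1]-15:q[1]+15,q[0]-20:q[0]+20]; m[q[1]-15:q[1]+15,q[0]-20:q[0]+20]=(a.max(2)<145)
cn=max(cv2.findContours(m,0,2)[0],key=cv2.contourArea)[:,0].astype(float)
w=plane("top",cn,.098)[:,:2]
rr=cv2.minAreaRect((w*1000).astype(np.float32)); print(rr,cv2.boxPoints(rr))
cv2.imwrite("pics/casecrop.png",cv2.resize(np.hstack([a.astype(np.uint8),cv2.cvtColor(m[q[1]-15:q[1]+15,q[0]-20:q[0]+20]*255,8)]),None,fx=9,fy=9,interpolation=0))
```

```text
[344 211] [ 87  98 115] [128 169 207] [166 219 245]
((447.8744201660156, 303.4952697753906), (49.18342208862305, 69.12674713134766), 3.3333160877227783) [[421.3146 336.5703]
 [425.334  267.5605]
 [474.4342 270.4202]
 [470.4149 339.4301]]
```

View pics/casecrop.png

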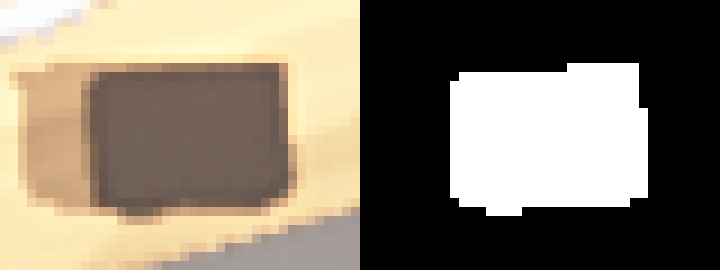

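Chosen: the black case at top (344,211), scene (327,222). The pink case at top (207,228) and the black clamp at (258,237) are not meant. The ring is the silver one at top (322,190), scene (325,203). The cassette at (507,230), small ring at (486,240) and blue lid at (248,153) are not it. The crop shows a black case of about 50 x 70 mm, which matches.

>>> move_arm(increments="-1 -0.356 0 0.219 0 -0.31 0; -1 -0.356 0 0.219 0 -0.31 0; -1 -0.356 0 0.219 0 -0.31 0; -1 -0.356 0 0.219 0 -0.31 0; -1 -0.356 0 0.219 0 -0.31 0; -1 -0.356 0 0.219 0 -0.31 0; -1 -0.356 0 0.219 0 -0.31 0; -1 -0.356 0 0.219 0 -0.31 0")

```text
time_s: 0.9
tcp_pos: [0.4364, 0.3125, 0.199]
ee_rot: [[-0.999, -0.0, 0.051], [-0.051, -0.0, -0.999], [0.0, -1.0, 0.0]]
wrist_force: [0.2, 1.1, 0.0]
gripper_width: 1.004
```

>>> move_arm(increments="-1 0 0 0 0 0 0")

```text
time_s: 1.0
tcp_pos: [0.4382, 0.3101, 0.1986]
ee_rot: [[-0.999, -0.001, 0.044], [-0.044, -0.002, -0.999], [0.001, -1.0, 0.002]]
wrist_force: [-0.4, 0.2, 0.1]
gripper_width: 0.996
```

Run:
```python
from m import *
go([.447,.302,.068],down(-87))
```

```text
t 1.0 pos [0.4382 0.3101 0.1986] w 0.9961271533970336 F [-0.4439  0.2478  0.144 ]
shift [-0.0086  0.1306  0.0083] rot [-0.0015 -0.0083  0.0008]
```

>>> move_arm(increments="-1 -0.009 0.03 0.008 0 -0.008 0; -1 -0.009 0.06 0.008 0 -0.008 0; -1 -0.009 0.09 0.008 0 -0.008 0; -1 -0.009 0.11 0.008 0 -0.008 0; -1 -0.009 0.13 0.008 0 -0.008 0; -1 -0.009 0.13 0.008 0 -0.008 0")

```text
time_s: 1.6
tcp_pos: [0.4429, 0.3053, 0.0661]
ee_rot: [[-0.998, -0.005, 0.059], [-0.059, -0.005, -0.998], [0.005, -1.0, 0.005]]
wrist_force: [0.4, 0.4, 0.2]
gripper_width: 0.999
```

Run:
```python
from m import *
from station import capture
go([.447,.302,.068],down(-87))
p,d=capture("scene"); a=p[130:350,230:490,::-1]; cv2.imwrite("pics/s1.png",cv2.resize(a,None,fx=3,fy=2.7,interpolation=cv2.INTER_CUBIC))
```

```text
t 1.6 pos [0.4429 0.3053 0.0661] w 0.998671849712348 F [0.437  0.4075 0.1863]
shift [-0.0039 -0.0019  0.0036] rot [-0.0049  0.0067  0.0054]
```

View pics/s1.png

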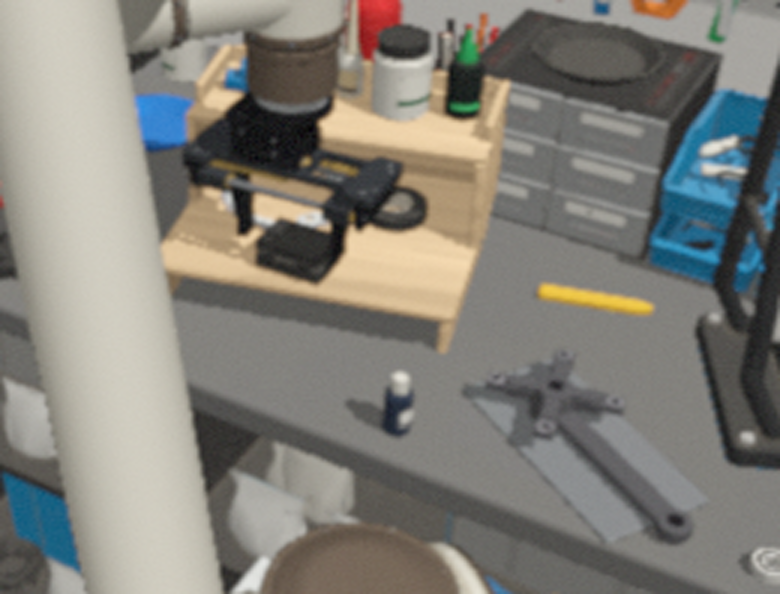

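The fingers straddle the black case (crop ~(298,250)), one on each 70 mm end. Closing.

>>> move_arm(increments="1 -0.004 0 0.004 0 0 0; 1 -0.004 0 0.004 0 0 0; 1 -0.004 0 0.004 0 0 0; 1 -0.004 0 0.004 0 0 0; 1 -0.004 0 0.004 0 0 0")

```text
time_s: 2.15
tcp_pos: [0.4498, 0.3032, 0.0702]
ee_rot: [[-0.998, 0.001, 0.059], [-0.059, 0.001, -0.998], [-0.001, -1.0, -0.0]]
wrist_force: [-0.2, -2.1, 4.9]
gripper_width: 0.796
```

Run:
```python
from m import *
print(rk([sense()['tcp_pos']]))
p=wd([[-.078,-.095]])[0]
go([p[0],p[1],.085],down(-76.1))
```

```text
[[-0.0786  0.0124]]
t 2.15 pos [0.4498 0.3032 0.0702] w 0.7955062125819855 F [-0.1563 -2.1186  4.9224]
shift [-0.0201 -0.0148  0.1054] rot [ 0.0004 -0.1832 -0.0014]
```

>>> move_arm(increments="1 0 -0.01 0 0 0 0; 1 0 -0.02 0 0 0 0; 1 0 -0.02 0.01 0 0 0; 1 -0.006 -0.02 0.035 0 -0.06 0; 1 -0.012 -0.02 0.06 0 -0.12 0; 1 -0.018 -0.02 0.085 0 -0.18 0; 1 -0.02 -0.02 0.105 0 -0.18 0; 1 -0.02 -0.02 0.105 0 -0.18 0")

```text
time_s: 2.95
tcp_pos: [0.4747, 0.1967, 0.0888]
ee_rot: [[-0.972, -0.002, 0.234], [-0.234, -0.001, -0.972], [0.002, -1.0, 0.0]]
wrist_force: [-1.3, -0.4, -2.0]
gripper_width: 0.799
```

Run:
```python
from m import *
print(rk([sense()['tcp_pos']]))
p=wd([[-.078,-.095]])[0]
go([p[0],p[1],.0715],down(-76.1))
```

```text
[[-0.0799 -0.097 ]]
t 2.95 pos [0.4747 0.1967 0.0888] w 0.7991706535801552 F [-1.3066 -0.3639 -1.9566]
shift [-0.0019  0.0173 -0.002 ] rot [-0.0004 -0.0069  0.002 ]
```

>>> move_arm(increments="1 0 0.006 0 0 0 0; 1 0 0.012 0 0 0 0; 1 0 0.016 0 0 0 0; 1 0 0.018 0 0 0 0; 1 0 0.0185 0 0 0 0; 1 0 0.019 0 0 0 0")

```text
time_s: 3.55
tcp_pos: [0.4754, 0.1999, 0.0703]
ee_rot: [[-0.971, 0.0, 0.238], [-0.238, 0.0, -0.971], [-0.0, -1.0, -0.0]]
wrist_force: [-1.5, 0.8, 1.2]
gripper_width: 0.794
```

>>> move_arm(increments="-1 0 0 0 0 0 0; -1 0 0 0 0 0 0; -1 0 0 0 0 0 0; -1 0 0 0 0 0 0; -1 0 -0.03 0 0 0 0; -1 0 -0.06 0 0 0 0; -1 0 -0.09 0 0 0 0; -1 0 -0.09 0 0 0 0")

```text
time_s: 4.35
tcp_pos: [0.4782, 0.2011, 0.1649]
ee_rot: [[-0.971, 0.009, 0.238], [-0.238, 0.005, -0.971], [-0.01, -1.0, -0.003]]
wrist_force: [0.7, 0.6, -0.3]
gripper_width: 1.002
```

Run:
```python
from m import *
# hook hover: tip heading rack x, tilt 35
tx=.0025; p=wd([[tx-.06,.054]])[0]
R=down(-76.1,35,13.9); print(R)
go([p[0],p[1],.13],R)
```

```text
[[-0.7952  0.5568  0.2402]
 [-0.1968  0.1378 -0.9707]
 [-0.5736 -0.8192  0.    ]]
t 4.35 pos [0.4782 0.2011 0.1649] w 1.002232095147958 F [ 0.7314  0.6496 -0.3054]
shift [-0.0172  0.0355 -0.1474] rot [ 0.0023 -0.0034  0.6012]
```

>>> move_arm(increments="1 0.02 0 -0.03 0 0 0.15; 1 0.02 0 -0.07 0 0 0.3; 1 0.02 0 -0.11 0 0 0.45; 1 0.01 0.01 -0.147 0 0 0.6; 1 -0.01 0.03 -0.147 0 0 0.6; 1 -0.017 0.035 -0.147 0 0 0.6; 1 -0.017 0.035 -0.147 0 0 0.6; 1 -0.017 0.035 -0.147 0 0 0.6")

```text
time_s: 5.15
tcp_pos: [0.495, 0.3173, 0.1717]
ee_rot: [[-0.797, 0.566, 0.211], [-0.184, 0.105, -0.977], [-0.575, -0.818, 0.021]]
wrist_force: [1.0, 0.6, 0.6]
gripper_width: 0.356
```

Run:
```python
from m import *
from station import capture
R=down(-76.1,35,13.9)
print(rk([sense()['tcp_pos']]))
for tx,z in((-.025,.105),(.0025,.085),(.0025,.067)):
  p=wd([[tx,.054]])[0]; go([p[0],p[1],z],R)
p,d=capture("scene"); a=p[130:350,230:490,::-1]; cv2.imwrite("pics/s2.png",cv2.resize(a,None,fx=3,fy=2.7,interpolation=cv2.INTER_CUBIC))
p,d=capture("top"); a=p[120:265,270:490,::-1]; cv2.imwrite("pics/t2.png",cv2.resize(a,None,fx=3.6,fy=3.6,interpolation=cv2.INTER_CUBIC))
```

```text
[[-0.0313  0.0153]]
t 5.15 pos [0.495  0.3173 0.1717] w 0.3561689055093044 F [1.0174 0.6161 0.6213]
shift [ 0.0337  0.0568 -0.0403] rot [-0.0343 -0.0129 -0.0013]
t 5.15 pos [0.495  0.3173 0.1717] w 0.3561689055093044 F [1.0174 0.6161 0.6213]
shift [ 0.0227  0.0889 -0.0415] rot [-0.0343 -0.0129 -0.0013]
t 5.15 pos [0.495  0.3173 0.1717] w 0.3561689055093044 F [1.0174 0.6161 0.6213]
shift [ 0.033   0.1037 -0.0419] rot [-0.0343 -0.0129 -0.0013]
```

View pics/s2.png

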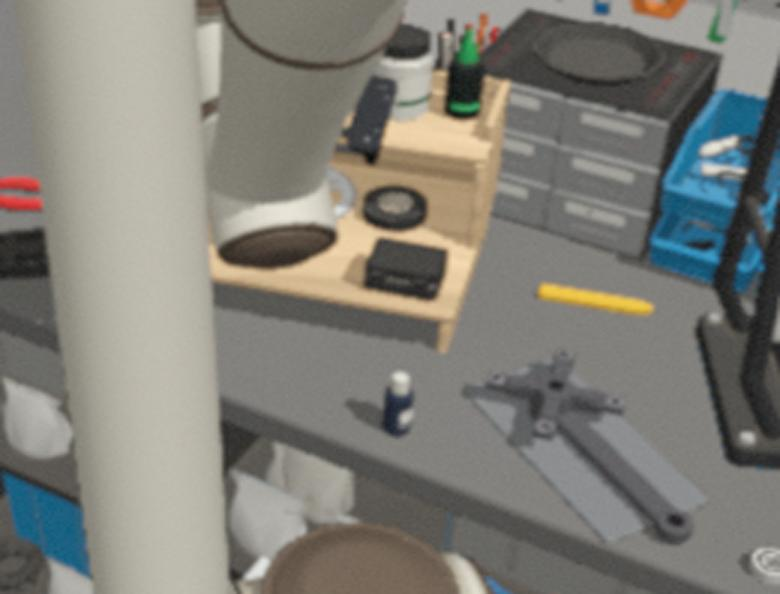

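View pics/t2.png

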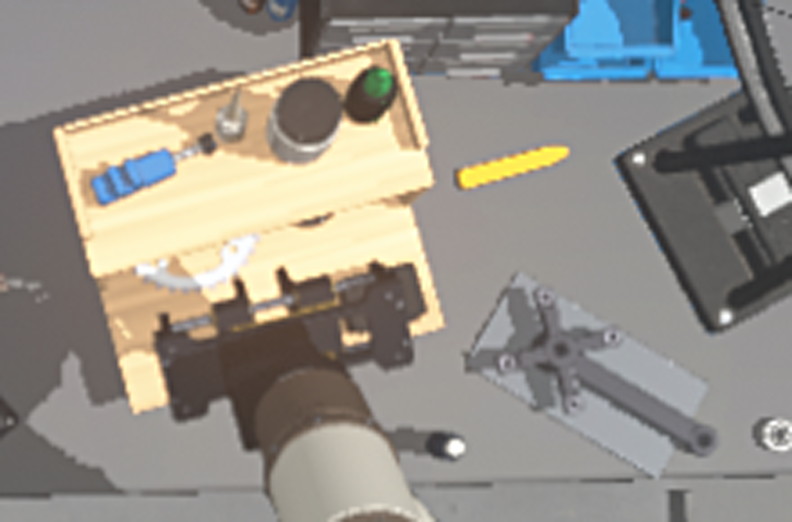

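>>> move_arm(increments="1 0.034 0.01 -0.04 -0.03 -0.01 0; 1 0.034 0.03 -0.04 -0.03 -0.01 0; 1 0.034 0.057 -0.04 -0.03 -0.01 0; 1 0.034 0.057 -0.04 -0.03 -0.01 0; 1 0.034 0.057 -0.04 -0.03 -0.01 0; 1 0.034 0.057 -0.04 -0.03 -0.01 0")

```text
time_s: 5.85
tcp_pos: [0.4908, 0.3594, 0.1141]
ee_rot: [[-0.802, 0.553, 0.228], [-0.195, 0.119, -0.974], [-0.565, -0.825, 0.012]]
wrist_force: [-0.8, 0.4, -0.8]
gripper_width: 0.005
```

Run:
```python
from m import *
from station import capture
R=down(-76.1,35,13.9)
print(rk([sense()['tcp_pos']]))
for tx,z in((-.025,.105),(.0025,.085),(.0025,.067)):
  p=wd([[tx,.054]])[0]; go([p[0],p[1],z],R)
print(sense()['joints'])
p,d=capture("scene"); a=p[130:350,230:490,::-1]; cv2.imwrite("pics/s2.png",cv2.resize(a,None,fx=3,fy=2.7,interpolation=cv2.INTER_CUBIC))
p,d=capture("top"); a=p[120:265,270:490,::-1]; cv2.imwrite("pics/t3.png",cv2.resize(a,None,fx=3.6,fy=3.6,interpolation=cv2.INTER_CUBIC))
```

```text
[[-0.0252  0.0571]]
t 5.85 pos [0.4908 0.3594 0.1141] w 0.00514964784296347 F [-0.8421  0.3587 -0.817 ]
shift [0.005  0.0077 0.003 ] rot [-0.0175 -0.0035  0.0103]
t 5.85 pos [0.4908 0.3594 0.1141] w 0.00514964784296347 F [-0.8421  0.3587 -0.817 ]
shift [-0.0064  0.0397  0.0024] rot [-0.0175 -0.0035  0.0103]
t 5.85 pos [0.4908 0.3594 0.1141] w 0.00514964784296347 F [-0.8421  0.3587 -0.817 ]
shift [0.0038 0.0546 0.0022] rot [-0.0175 -0.0035  0.0103]
[ 36.5439  13.6033 -51.5962 117.4242 -15.2601 -47.5457]
```

View pics/t3.png

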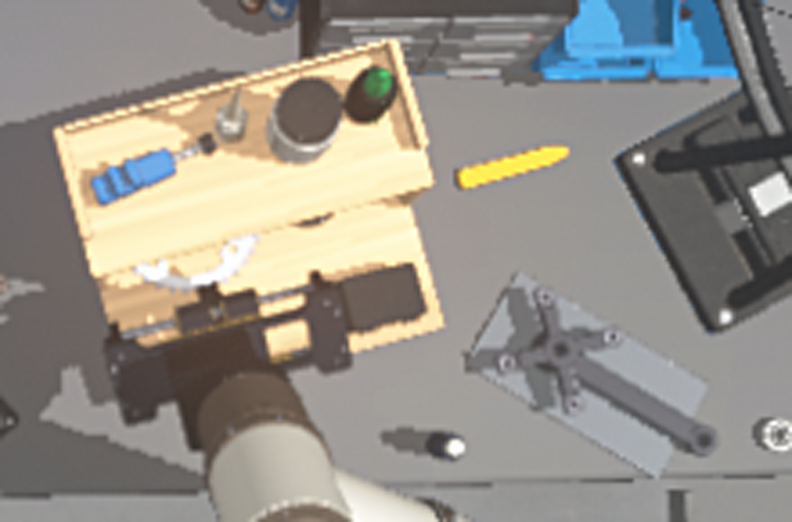

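Run:
```python
from m import *
for th in(30,27):
  R=down(-76.1,th,13.9); p=wd([[-.02,.054]])[0]; go([p[0],p[1],.1],R)
```

```text
t 5.95 pos [0.4907 0.3595 0.1144] w 0.0022014831916666684 F [ 0.4656 -0.4742  0.1603]
shift [0.0038 0.0149 0.003 ] rot [-0.017  -0.004  -0.0775]
t 5.95 pos [0.4907 0.3595 0.1144] w 0.0022014831916666684 F [ 0.4656 -0.4742  0.1603]
shift [0.0038 0.0149 0.003 ] rot [-0.0169 -0.0045 -0.1298]
```

>>> move_arm(increments="1 0.004 0.005 0.003 -0.017 -0.004 -0.04; 1 0.004 0.01 0.003 -0.017 -0.004 -0.08; 1 0.004 0.015 0.003 -0.017 -0.004 -0.08; 1 0.004 0.015 0.003 -0.017 -0.004 -0.08")

```text
time_s: 6.35
tcp_pos: [0.4965, 0.3579, 0.0993]
ee_rot: [[-0.842, 0.483, 0.241], [-0.209, 0.12, -0.971], [-0.497, -0.868, 0.0]]
wrist_force: [-0.6, -0.8, -0.7]
gripper_width: 0.004
```

Run:
```python
from m import *
print(sense()['joints'],rk(sense()['tcp_pos']))
R=down(-76.1,30,13.9)
for x,z in((.002,.085),(.002,.0665)):
  p=wd([[x,.054]])[0]; go([p[0],p[1],z],R)
```

```text
[ 38.2694  15.115  -50.5144 104.9141 -12.2536 -36.6622] [[-0.0201  0.0542]]
t 6.35 pos [0.4965 0.3579 0.0993] w 0.003638165237756057 F [-0.613  -0.7977 -0.7141]
shift [-0.012   0.0234  0.0003] rot [0.0001 0.0007 0.0032]
t 6.35 pos [0.4965 0.3579 0.0993] w 0.003638165237756057 F [-0.613  -0.7977 -0.7141]
shift [-0.0028  0.0394  0.0002] rot [0.0001 0.0007 0.0032]
```

>>> move_arm(increments="1 -0.004 0.008 0 0 0 0; 1 -0.008 0.016 0 0 0 0; 1 -0.012 0.0235 0 0 0 0; 1 -0.012 0.0235 0 0 0 0; 1 -0.008 0.03 0 0 0 0; 1 -0.004 0.036 0 0 0 0; 1 -0.003 0.039 0 0 0 0")

```text
time_s: 7.05
tcp_pos: [0.5177, 0.3648, 0.0708]
ee_rot: [[-0.845, 0.478, 0.238], [-0.211, 0.111, -0.971], [-0.491, -0.871, 0.007]]
wrist_force: [-0.1, -0.1, 0.1]
gripper_width: 0.006
```

Run:
```python
from m import *
from station import capture
print(sense()['joints'],rk(sense()['tcp_pos']))
R=down(-76.1,30,13.9)
p=wd([[.002,.054]])[0]; go([p[0],p[1],.0665],R)
p,d=capture("scene"); a=p[130:350,230:490,::-1]; cv2.imwrite("pics/s4.png",cv2.resize(a,None,fx=3,fy=2.7,interpolation=cv2.INTER_CUBIC))
p,d=capture("top"); a=p[160:240,290:410,::-1]; cv2.imwrite("pics/t4.png",cv2.resize(a,None,fx=6,fy=6,interpolation=cv2.INTER_CUBIC))
```

```text
[ 33.6137  19.4981 -47.8996 117.5409 -11.176  -45.2709] [[0.0023 0.0559]]
t 7.05 pos [0.5177 0.3648 0.0708] w 0.0064029498078674 F [-0.1466 -0.1456  0.1158]
shift [0.0023 0.0036 0.0018] rot [-0.0067  0.0014  0.0106]
```

View pics/t4.png

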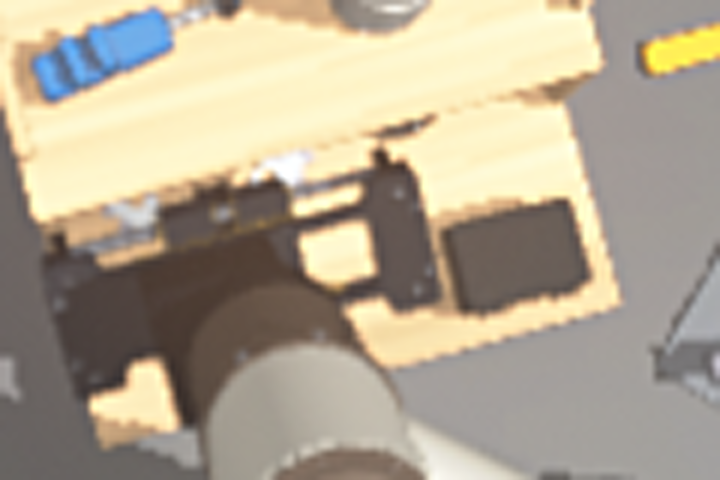

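View pics/s4.png

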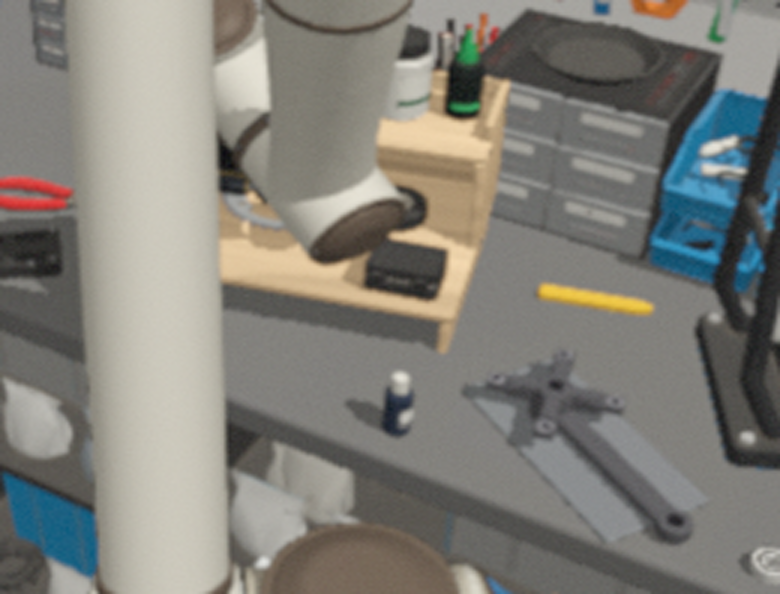

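Run:
```python
from m import *
R=down(-76.1,27,13.9)
p=wd([[.0005,.054]])[0]; go([p[0],p[1],.0658],R)
```

```text
t 7.15 pos [0.5179 0.3651 0.0708] w 0.0071422050913553985 F [-0.5828 -0.16    0.9129]
shift [0.0042 0.0034 0.0021] rot [-0.0064  0.0011 -0.042 ]
```

>>> move_arm(increments="1 0.001 0 0.002 -0.006 0 -0.02; 1 0.002 0.001 0.002 -0.006 0 -0.042; 1 0.003 0.002 0.002 -0.006 0 -0.042; 1 0.004 0.0035 0.002 -0.006 0 -0.042; 1 0.004 0.0035 0.002 -0.006 0 -0.042")

```text
time_s: 7.65
tcp_pos: [0.5167, 0.3624, 0.0656]
ee_rot: [[-0.865, 0.441, 0.241], [-0.215, 0.108, -0.971], [-0.454, -0.891, 0.001]]
wrist_force: [0.2, -0.3, 0.5]
gripper_width: 0.004
```

Run:
```python
from m import *
print(sense()['joints'],rk(sense()['tcp_pos']))
R=down(-76.1,27,13.9)
for x in (.0005,-.0195,-.0395):
  p=wd([[x,.054]])[0]; go([p[0],p[1],.0658],R)
```

```text
[ 35.9038  19.7944 -47.9775 107.0394 -10.2897 -37.0396] [[0.0007 0.0537]]
t 7.65 pos [0.5167 0.3624 0.0656] w 0.00423025472046099 F [ 0.2027 -0.2622  0.4799]
shift [ 0.0001 -0.0003 -0.0003] rot [-0.0007  0.0012 -0.    ]
t 7.65 pos [0.5167 0.3624 0.0656] w 0.00423025472046099 F [ 0.2027 -0.2622  0.4799]
shift [ 0.0179 -0.0094 -0.0003] rot [-0.0007  0.0012 -0.    ]
t 7.65 pos [0.5167 0.3624 0.0656] w 0.00423025472046099 F [ 0.2027 -0.2622  0.4799]
shift [ 0.0357 -0.0185 -0.0003] rot [-0.0007  0.0012 -0.    ]
```

```bash
cat >> m.py <<'E'
def rows(W,hand):
    s=sense(); R0=Ro.from_matrix(s['ee_rot']).as_matrix(); out=[]
    for x,y,z,R in W:
        p=wd([[x,y]])[0]; v=np.r_[R0.T@(np.array([p[0],p[1],z])-s['tcp_pos']),Ro.from_matrix(R0.T@R).as_rotvec()]
        out.append(f"{hand:g} "+" ".join(f"{a:g}" for a in np.r_[np.round(v[:3],4),np.round(v[3:],3)]))
    print("; ".join(out))
E
python3 - <<'E'
from m import *
x=np.linspace(.0007,-.03,9)[1:]; th=np.linspace(27,20,9)[1:]
rows([(a,.054,.0615+.0095*np.sin(np.radians(t)),down(-76.1,t,13.9)) for a,t in zip(x,th)],1)
E
```

```text
1 0.0034 -0.0018 -0.0003 -0.001 0.001 -0.015; 1 0.0068 -0.0035 -0.0003 -0.001 0.001 -0.031; 1 0.0103 -0.0051 -0.0003 -0.001 0.001 -0.046; 1 0.0138 -0.0067 -0.0003 -0.001 0.001 -0.061; 1 0.0173 -0.0083 -0.0003 -0.001 0.001 -0.076; 1 0.0208 -0.01 -0.0003 -0.001 0.001 -0.092; 1 0.0242 -0.0116 -0.0003 -0.001 0.001 -0.107; 1 0.0277 -0.0132 -0.0003 -0.001 0.001 -0.122
```

>>> move_arm(increments="1 0.0034 -0.0018 0 0 0 -0.015; 1 0.0068 -0.0035 0 0 0 -0.03; 1 0.0103 -0.0051 0 0 0 -0.045; 1 0.0138 -0.0067 0 0 0 -0.06; 1 0.0173 -0.0083 0 0 0 -0.075; 1 0.0208 -0.01 0 0 0 -0.09; 1 0.0242 -0.0116 0 0 0 -0.105; 1 0.0277 -0.0132 0 0 0 -0.12")

```text
time_s: 8.45
tcp_pos: [0.4872, 0.3549, 0.0651]
ee_rot: [[-0.912, 0.334, 0.24], [-0.225, 0.082, -0.971], [-0.344, -0.939, 0.001]]
wrist_force: [0.9, 0.2, -0.1]
gripper_width: 0.005
```

Run:
```python
from m import *
from station import capture
s=sense();print(s['joints'],rk(s['tcp_pos']),s['tcp_pos'],s['wrist_force'])
p,d=capture("top"); a=p[160:240,290:410,::-1]; cv2.imwrite("pics/t5.png",cv2.resize(a,None,fx=6,fy=6,interpolation=cv2.INTER_CUBIC))
x=np.linspace(s['tcp_pos'][0]*0-.03,-.07,9)[1:]; th=np.linspace(20,12,9)[1:]
rows([(a,.054,.0615+.0095*np.sin(np.radians(t)),down(-76.1,t,13.9)) for a,t in zip(x,th)],1)
```

```text
[ 53.5621  19.3939 -42.8394  47.1912 -17.4649   6.2331] [[-0.0297  0.0535]] [0.4872 0.3549 0.0651] [ 0.9051  0.221  -0.0897]
1 0.0054 -0.0011 0.0002 -0 -0.001 -0.019; 1 0.0102 -0.0027 0.0002 -0 -0.001 -0.037; 1 0.0149 -0.0043 0.0002 -0 -0.001 -0.054; 1 0.0197 -0.0058 0.0002 -0 -0.001 -0.072; 1 0.0244 -0.0074 0.0002 -0 -0.001 -0.089; 1 0.0292 -0.009 0.0002 -0 -0.001 -0.107; 1 0.0339 -0.0106 0.0002 -0 -0.001 -0.124; 1 0.0387 -0.0121 0.0002 -0 -0.001 -0.142
```

View pics/t5.png

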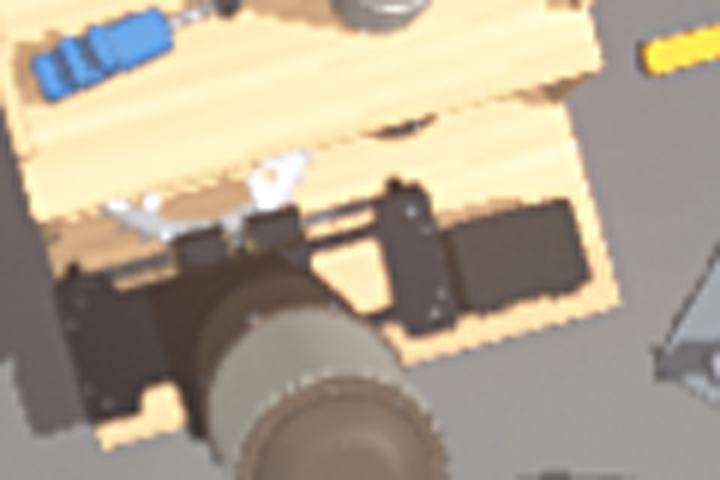

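>>> move_arm(increments="1 0.0054 -0.0011 0 0 0 -0.019; 1 0.0102 -0.0027 0 0 0 -0.037; 1 0.0149 -0.0043 0 0 0 -0.054; 1 0.0197 -0.0058 0 0 0 -0.072; 1 0.0244 -0.0074 0 0 0 -0.089; 1 0.0292 -0.009 0 0 0 -0.107; 1 0.0339 -0.0106 0 0 0 -0.124; 1 0.0387 -0.0121 0 0 0 -0.142")

```text
time_s: 9.3
tcp_pos: [0.4486, 0.3447, 0.0633]
ee_rot: [[-0.95, 0.203, 0.239], [-0.234, 0.048, -0.971], [-0.208, -0.978, 0.002]]
wrist_force: [0.0, -0.5, -0.4]
gripper_width: 0.006
```

Run:
```python
from m import *
from station import capture
s=sense();print(s['joints'],rk(s['tcp_pos']),s['tcp_pos'],s['wrist_force'])
p,d=capture("top"); a=p[160:240,290:410,::-1]; cv2.imwrite("pics/t6.png",cv2.resize(a,None,fx=6,fy=6,interpolation=cv2.INTER_CUBIC))
x=np.linspace(-.07,-.11,9)[1:]; th=np.linspace(12,8,9)[1:]
rows([(a,.054,.0615+.0095*np.sin(np.radians(t)),down(-76.1,t,13.9)) for a,t in zip(x,th)],1)
```

```text
[ 58.3651  19.3983 -33.4353  17.2602 -29.7273  30.9995] [[-0.0697  0.053 ]] [0.4486 0.3447 0.0633] [ 0.0123 -0.4717 -0.4367]
1 0.0053 -0.001 -0.0007 -0.001 -0.001 -0.009; 1 0.0102 -0.002 -0.0007 -0.001 -0.001 -0.018; 1 0.0151 -0.0029 -0.0007 -0.001 -0.001 -0.026; 1 0.02 -0.0039 -0.0007 -0.001 -0.001 -0.035; 1 0.025 -0.0048 -0.0006 -0.001 -0.001 -0.044; 1 0.0299 -0.0058 -0.0006 -0.001 -0.001 -0.052; 1 0.0348 -0.0068 -0.0006 -0.001 -0.001 -0.061; 1 0.0397 -0.0077 -0.0006 -0.001 -0.001 -0.07
```

View pics/t6.png

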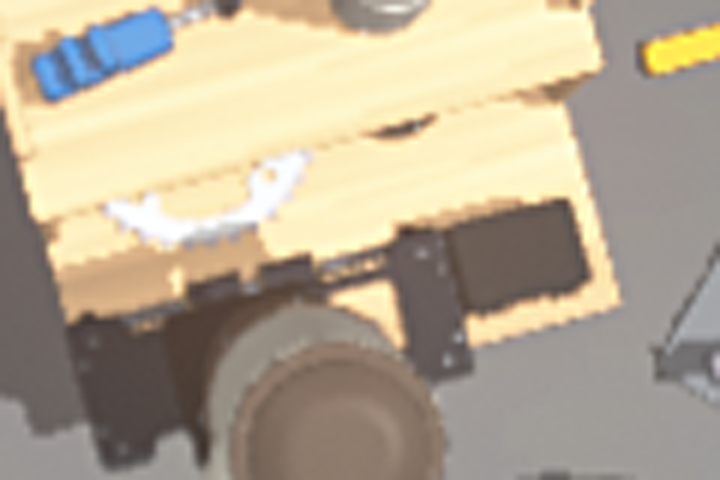

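Run:
```python
from m import *
W=[]
W.append((-.0697,.054,.075,down(-76.1,12,13.9)))
x=np.linspace(-.065,-.03,4); th=np.linspace(13,20,4)
W+=[(a,.054,.078,down(-76.1,t,13.9)) for a,t in zip(x,th)]
W+=[(-.02,.054,.078,down(-76.1,22.5,13.9)),(-.01,.054,.078,down(-76.1,25,13.9)),(.0005,.054,.078,down(-76.1,27,13.9))]
rows(W,1)
```

```text
1 -0.0023 -0.0113 -0.0007 -0.001 -0.001 -0; 1 -0.0075 -0.0132 -0.0007 -0.001 -0.001 0.017; 1 -0.0189 -0.0108 -0.0007 -0.001 -0.001 0.058; 1 -0.0303 -0.0084 -0.0007 -0.001 -0.001 0.099; 1 -0.0417 -0.0059 -0.0007 -0.001 -0.001 0.14; 1 -0.0515 -0.0039 -0.0008 -0.001 -0.001 0.183; 1 -0.0613 -0.0018 -0.0008 -0.001 -0.001 0.227; 1 -0.0716 0.0004 -0.0008 -0.001 -0.001 0.262
```

The ring had not moved: its front is still at top (322,200). The tip rode over the 4 mm band, so I'm going back in and pressing lower, feeling for the deck.

>>> move_arm(increments="1 -0.0023 -0.0113 0 0 0 0; 1 -0.0075 -0.0132 0 0 0 0.017; 1 -0.0189 -0.0108 0 0 0 0.058; 1 -0.0303 -0.0084 0 0 0 0.099; 1 -0.0417 -0.0059 0 0 0 0.14; 1 -0.0515 -0.0039 0 0 0 0.183; 1 -0.0613 -0.0018 0 0 0 0.227; 1 -0.0716 0.0004 0 0 0 0.262")

```text
time_s: 10.15
tcp_pos: [0.5152, 0.3608, 0.0824]
ee_rot: [[-0.875, 0.423, 0.236], [-0.215, 0.098, -0.972], [-0.434, -0.901, 0.005]]
wrist_force: [1.9, -0.0, 1.5]
gripper_width: 0.004
```

>>> move_arm(increments="1 0 0 0 0 0 0; 1 0 0 0 0 0 0")

```text
time_s: 10.35
tcp_pos: [0.5164, 0.3595, 0.0827]
ee_rot: [[-0.876, 0.422, 0.232], [-0.212, 0.097, -0.973], [-0.433, -0.901, 0.005]]
wrist_force: [0.1, -1.1, 0.3]
gripper_width: 0.006
```

Run:
```python
from m import *
s=sense();print(s['joints'],rk(s['tcp_pos']),s['tcp_pos'],s['wrist_force'])
rows([(.001,.054,z,down(-76.1,27,13.9)) for z in (.072,.068,.066,.064,.0625)],1)
```

```text
[ 44.6026  18.4409 -46.6244  78.6161 -13.433  -16.8051] [[-0.0003  0.051 ]] [0.5164 0.3595 0.0827] [ 0.1023 -1.0807  0.3413]
1 0.0035 0.0102 -0.003 -0.008 -0.005 0.023; 1 0.0052 0.0138 -0.0031 -0.008 -0.005 0.023; 1 0.0061 0.0156 -0.0031 -0.008 -0.005 0.023; 1 0.007 0.0174 -0.0031 -0.008 -0.005 0.023; 1 0.0076 0.0188 -0.0031 -0.008 -0.005 0.023
```

>>> move_arm(increments="1 0.0035 0.0102 -0.003 -0.008 -0.005 0.02; 1 0.0052 0.0138 -0.003 -0.008 -0.005 0.02; 1 0.0061 0.0156 -0.003 -0.008 -0.005 0.02; 1 0.007 0.0174 -0.003 -0.008 -0.005 0.02; 1 0.007 0.0174 -0.003 -0.008 -0.005 0.02")

```text
time_s: 10.85
tcp_pos: [0.5169, 0.3643, 0.0646]
ee_rot: [[-0.865, 0.439, 0.242], [-0.216, 0.11, -0.97], [-0.452, -0.892, -0.001]]
wrist_force: [-0.1, 0.6, 0.5]
gripper_width: 0.006
```

Run:
```python
from m import *
s=sense();print(s['joints'],rk(s['tcp_pos']),s['tcp_pos'],s['wrist_force'])
rows([(.001,.054,z,down(-76.1,27,13.9)) for z in (.063,.062)],1)
```

```text
[ 36.0041  19.9719 -47.8212 106.9201 -10.1592 -36.9861] [[0.0013 0.0556]] [0.5169 0.3643 0.0646] [-0.097   0.553   0.5043]
1 0.001 0.0013 0.0016 0.002 0.002 0.002; 1 0.0015 0.0022 0.0016 0.002 0.002 0.002
```

>>> move_arm(increments="1 0.001 0.0013 0.0016 0 0 0; 1 0.0015 0.0022 0.0016 0 0 0; 1 0.0015 0.0022 0.0016 0 0 0")

```text
time_s: 11.15
tcp_pos: [0.5166, 0.3627, 0.0619]
ee_rot: [[-0.865, 0.439, 0.243], [-0.217, 0.11, -0.97], [-0.452, -0.892, -0.0]]
wrist_force: [-0.9, -0.7, 0.5]
gripper_width: 0.008
```

Run:
```python
from m import *
s=sense();print(s['joints'],rk(s['tcp_pos']),s['tcp_pos'],s['wrist_force'])
rows([(.0005,.054,z,down(-76.1,27,13.9)) for z in (.061,.060)],1)
```

```text
[ 34.9861  20.1422 -47.8732 109.7914  -9.8573 -38.8863] [[0.0007 0.0541]] [0.5166 0.3627 0.0619] [-0.8633 -0.7275  0.4602]
1 0.0006 0.0007 0.0001 0.002 0.003 0.002; 1 0.001 0.0016 0.0001 0.002 0.003 0.002
```

Run:
```python
from m import *
x=np.r_[.0005,np.linspace(.0005,-.022,8)[1:]]; th=np.r_[27,np.linspace(27,22,8)[1:]]
rows([(a,.054,.061,down(-76.1,t,13.9)) for a,t in zip(x,th)],1)
```

```text
1 0.0006 0.0007 0.0001 0.002 0.003 0.002; 1 0.0034 -0.0007 0.0001 0.002 0.003 -0.011; 1 0.0063 -0.0022 0.0001 0.002 0.003 -0.023; 1 0.0092 -0.0036 0.0001 0.002 0.003 -0.035; 1 0.012 -0.0051 0.0001 0.002 0.003 -0.048; 1 0.0149 -0.0065 0.0001 0.002 0.003 -0.06; 1 0.0178 -0.008 0.0001 0.002 0.003 -0.073; 1 0.0206 -0.0094 0.0001 0.002 0.003 -0.085
```

>>> move_arm(increments="1 0.0006 0.0007 0 0.002 0 0; 1 0.0034 -0.0007 0 0.002 0 -0.01; 1 0.0063 -0.0022 0 0.002 0 -0.023; 1 0.0092 -0.0036 0 0.002 0 -0.035; 1 0.012 -0.0051 0 0.002 0 -0.048; 1 0.0149 -0.0065 0 0.002 0 -0.06; 1 0.0178 -0.008 0 0.002 0 -0.073; 1 0.0206 -0.0094 0 0.002 0 -0.085")

```text
time_s: 11.95
tcp_pos: [0.4942, 0.3568, 0.0607]
ee_rot: [[-0.9, 0.363, 0.242], [-0.225, 0.089, -0.97], [-0.374, -0.928, 0.002]]
wrist_force: [-0.1, 0.6, -0.7]
gripper_width: -0.001
```

Run:
```python
from m import *
from station import capture
s=sense();print(s['joints'],rk(s['tcp_pos']),s['tcp_pos'],s['wrist_force'])
p,d=capture("top"); a=p[160:240,290:410,::-1]; cv2.imwrite("pics/t7.png",cv2.resize(a,None,fx=6,fy=6,interpolation=cv2.INTER_CUBIC))
x0=rk(s['tcp_pos'])[0,0]
x=np.linspace(x0,x0-.03,9)[1:]; th=np.linspace(22,16,9)[1:]
rows([(a,.054,.061,down(-76.1,t,13.9)) for a,t in zip(x,th)],1)
```

```text
[ 48.7316  19.5197 -46.5542  65.8242 -13.5756  -7.9121] [[-0.0226  0.0538]] [0.4942 0.3568 0.0607] [-0.0547  0.5837 -0.6556]
1 0.0035 -0.0016 0.0003 -0 0.002 -0.012; 1 0.0069 -0.003 0.0003 -0 0.002 -0.025; 1 0.0104 -0.0044 0.0003 -0 0.002 -0.038; 1 0.0139 -0.0058 0.0003 -0 0.002 -0.051; 1 0.0174 -0.0072 0.0003 -0 0.002 -0.065; 1 0.0208 -0.0086 0.0003 -0 0.002 -0.078; 1 0.0243 -0.01 0.0003 -0 0.002 -0.091; 1 0.0278 -0.0114 0.0003 -0 0.002 -0.104
```

View pics/t7.png

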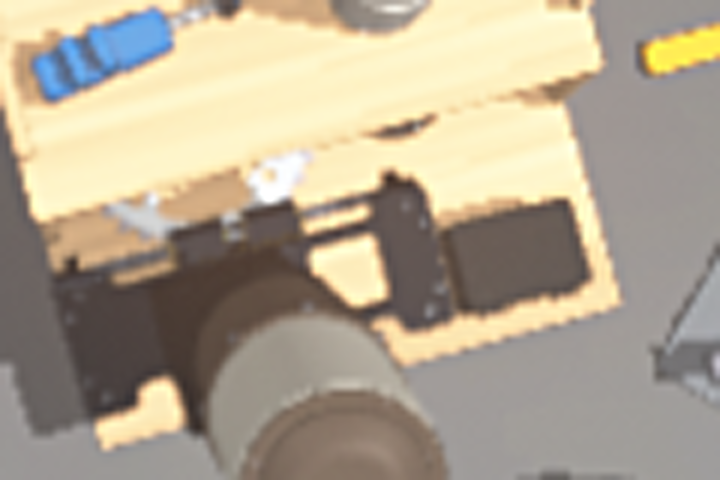

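Run:
```python
from m import *
from station import capture
s=sense()
print([ (proj("top",[s['tcp_pos']])[0]-[290,160])*6])
print("scene",proj("scene",[s['tcp_pos']]))
p,d=capture("scene"); a=p[150:290,260:460,::-1].copy(); 
cv2.imwrite("pics/s7.png",cv2.resize(a,None,fx=4,fy=4,interpolation=cv2.INTER_CUBIC))
```

```text
[array([220.3989, 228.5427])]
scene [[320.387  213.0824]]
```

View pics/s7.png

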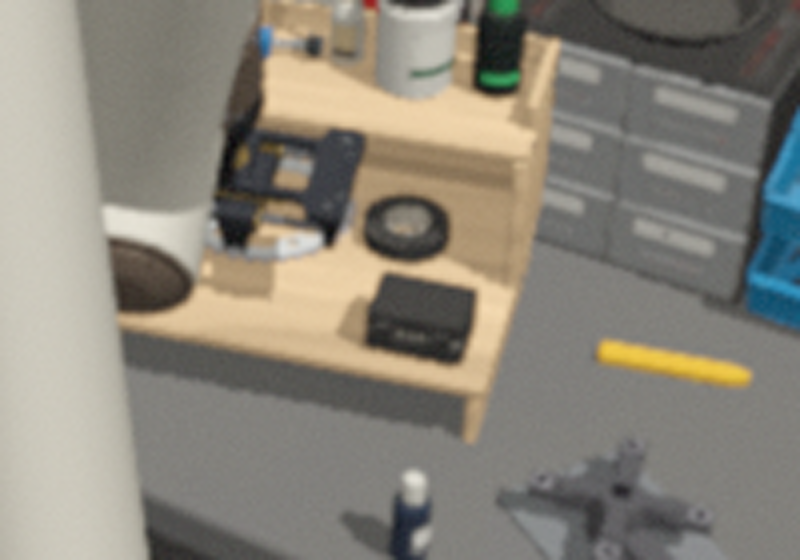

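Run:
```python
from m import *
print("tab hole now",rk(plane("scene",[(260+290/4,150+243/4)],.064)))
print("front edge now",rk(plane("scene",[(260+250/4,150+258/4)],.064)))
w=wd([[-.0285,.054]])[0]; print((proj("scene",[[*w,.064]])-[260,150])*4)
w=wd([[0,.021]])[0]; print((proj("scene",[[*w,.064]])-[260,150])*4)
# top hole now
print("top hole", rk(plane("top",[(290+265/6,160+178/6)],.064)))
```

```text
tab hole now [[-0.0047  0.0218]]
front edge now [[-0.0312  0.0451]]
[[239.585  253.6853]]
[[292.7901 239.6136]]
top hole [[-0.0024  0.0235]]
```

>>> move_arm(increments="1 0.0035 -0.0012 0 0 0 -0.012; 1 0.0069 -0.0026 0 0 0 -0.025; 1 0.0104 -0.004 0 0 0 -0.038; 1 0.0139 -0.0054 0 0 0 -0.051; 1 0.0174 -0.0068 0 0 0 -0.065; 1 0.0208 -0.0082 0 0 0 -0.078; 1 0.0243 -0.0096 0 0 0 -0.091; 1 0.0278 -0.011 0 0 0 -0.104")

```text
time_s: 12.85
tcp_pos: [0.4658, 0.3494, 0.0606]
ee_rot: [[-0.932, 0.269, 0.242], [-0.233, 0.065, -0.97], [-0.276, -0.961, 0.002]]
wrist_force: [0.4, -0.2, 0.5]
gripper_width: 0.007
```

Run:
```python
from m import *
from station import capture
s=sense();print(s['joints'],rk(s['tcp_pos']),s['tcp_pos'],s['wrist_force'])
p,d=capture("top"); a=p[160:240,290:410,::-1]; cv2.imwrite("pics/t8.png",cv2.resize(a,None,fx=6,fy=6,interpolation=cv2.INTER_CUBIC))
x0=rk(s['tcp_pos'])[0,0]
x=np.linspace(x0,x0-.035,9)[1:]; th=np.linspace(16,11,9)[1:]
rows([(a,.054,.061,down(-76.1,t,13.9)) for a,t in zip(x,th)],1)
```

```text
[ 57.2506  19.5698 -38.1555  28.9975 -23.1791  20.9076] [[-0.0519  0.0534]] [0.4658 0.3494 0.0606] [ 0.3747 -0.2493  0.4912]
1 0.0043 -0.0014 -0.0002 -0.001 0.002 -0.012; 1 0.0085 -0.0026 -0.0002 -0.001 0.002 -0.023; 1 0.0127 -0.0038 -0.0002 -0.001 0.002 -0.033; 1 0.0169 -0.005 -0.0003 -0.001 0.002 -0.044; 1 0.0211 -0.0062 -0.0003 -0.001 0.002 -0.055; 1 0.0253 -0.0074 -0.0003 -0.001 0.002 -0.066; 1 0.0295 -0.0087 -0.0003 -0.001 0.002 -0.077; 1 0.0337 -0.0099 -0.0003 -0.001 0.002 -0.088
```

View pics/t8.png

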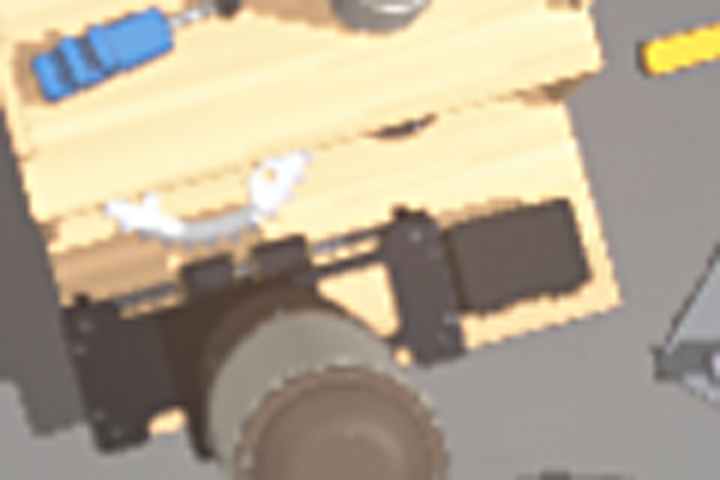

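Run:
```python
from m import *
for n in("top","scene"):
    d=np.load(f"pics/{n}0d.npy")
    for name,q in (("deckfront R",(-.09,-.09)),("deck mid",(-.04,-.1)),("deck left",(-.09,.1)),("bench",(-.2,.0)),("ring",(-.0215,.054)),("ring2",(-.012,.095))):
        w=wd([q])[0]; uv=proj(n,[[*w,.06 if name!="bench" else 0]])[0]; u,v=np.round(uv).astype(int)
        o,dr=ray(n,[uv]); print(n,name,(o+dr*d[v,u])[0], w)
```

```text
top deckfront R [0.4635 0.2005 0.0564] [0.4633 0.201 ]
top deck mid [0.5141 0.2034 0.0605] [0.5142 0.2034]
top deck left [0.4175 0.3855 0.0625] [0.4176 0.3855]
top bench [0.3349 0.2624 0.0039] [0.3348 0.262 ]
top ring [0.4948 0.3574 0.063 ] [0.4951 0.3573]
top ring2 [0.4942 0.3994 0.0627] [0.4945 0.3994]
scene deckfront R [0.4633 0.2011 0.0599] [0.4633 0.201 ]
scene deck mid [0.5167 0.2044 0.0578] [0.5142 0.2034]
scene deck left [0.4197 0.387  0.0579] [0.4176 0.3855]
scene bench [ 0.3353  0.2623 -0.0006] [0.3348 0.262 ]
scene ring [0.452  0.3313 0.0984] [0.4951 0.3573]
scene ring2 [0.4898 0.3964 0.0642] [0.4945 0.3994]
```

>>> move_arm(increments="1 0 0.001 0 0 0 0; 1 0 0.002 0 0 0 0")

```text
time_s: 13.1
tcp_pos: [0.4663, 0.3495, 0.0585]
ee_rot: [[-0.932, 0.269, 0.242], [-0.233, 0.065, -0.97], [-0.277, -0.961, 0.002]]
wrist_force: [0.7, -0.5, 0.5]
gripper_width: 0.005
```

>>> move_arm(increments="1 0 0.001 0 0 0 0; 1 0 0.002 0 0 0 0; 1 0 0.002 0 0 0 0")

```text
time_s: 13.4
tcp_pos: [0.4667, 0.3496, 0.0563]
ee_rot: [[-0.932, 0.268, 0.242], [-0.233, 0.065, -0.97], [-0.276, -0.961, 0.002]]
wrist_force: [0.6, 0.1, 0.0]
gripper_width: 0.006
```

Run:
```python
from m import *
from station import capture
s=sense()
print("scene",(proj("scene",[s['tcp_pos']])-[260,150])*6, sense()['wrist_force'],s['effort'])
p,d=capture("scene"); a=p[150:240,260:390,::-1].copy(); 
cv2.imwrite("pics/s9.png",cv2.resize(a,None,fx=6,fy=6,interpolation=cv2.INTER_CUBIC))
p,d=capture("top"); np.save("pics/top9d.npy",d)
```

```text
scene [[347.0897 419.7403]] [0.5515 0.1332 0.034 ] [ -0.0066 -31.3665  12.9284   2.2728   0.2699  -0.0227]
```

View pics/s9.png

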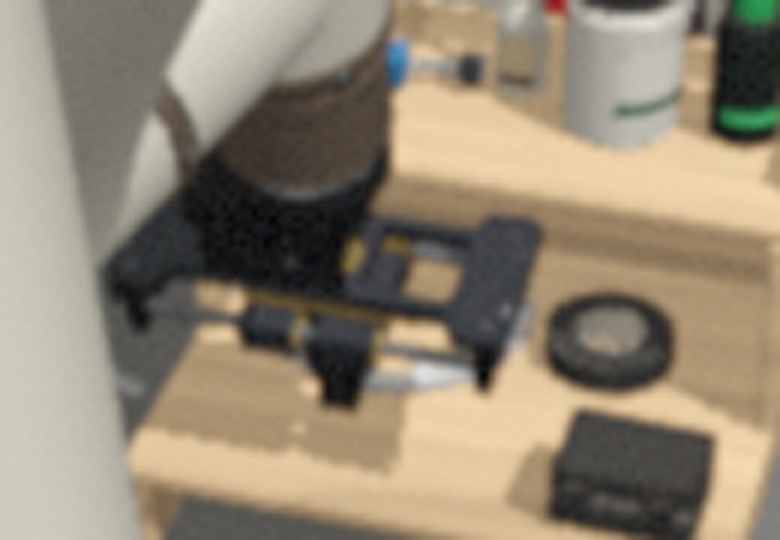

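>>> move_arm(increments="1 0 0.001 0 0 0 0; 1 0 0.002 0 0 0 0; 1 0 0.003 0 0 0 0; 1 0 0.003 0 0 0 0")

```text
time_s: 13.9
tcp_pos: [0.4674, 0.3499, 0.0536]
ee_rot: [[-0.932, 0.268, 0.242], [-0.234, 0.065, -0.97], [-0.276, -0.961, 0.002]]
wrist_force: [-0.1, -0.7, 0.0]
gripper_width: 0.003
```

>>> move_arm(increments="1 0 0.001 0 0 0 0; 1 0 0.002 0 0 0 0; 1 0 0.002 0 0 0 0")

```text
time_s: 14.2
tcp_pos: [0.468, 0.3501, 0.0517]
ee_rot: [[-0.932, 0.268, 0.242], [-0.233, 0.065, -0.97], [-0.276, -0.961, 0.002]]
wrist_force: [-0.4, 0.8, -0.2]
gripper_width: 0.006
```

>>> move_arm(increments="1 0 0.001 0 0 0 0; 1 0 0.002 0 0 0 0; 1 0 0.003 0 0 0 0; 1 0 0.003 0 0 0 0")

```text
time_s: 14.6
tcp_pos: [0.4688, 0.3502, 0.0487]
ee_rot: [[-0.932, 0.268, 0.242], [-0.233, 0.065, -0.97], [-0.276, -0.961, 0.002]]
wrist_force: [0.9, -0.6, -0.5]
gripper_width: 0.001
```

Run:
```python
from m import *
from station import capture
s=sense()
print("scene",(proj("scene",[s['tcp_pos']])-[260,150])*6, s['wrist_force'],s['effort'])
p,d=capture("scene"); a=p[150:240,260:390,::-1].copy(); np.save("pics/s10d.npy",d)
cv2.imwrite("pics/s10.png",cv2.resize(a,None,fx=6,fy=6,interpolation=cv2.INTER_CUBIC))
```

```text
scene [[348.1962 429.1622]] [ 0.8606 -0.5839 -0.4756] [  0.0095 -31.762   12.6498   2.1467   0.2565  -0.0221]
```

View pics/s10.png

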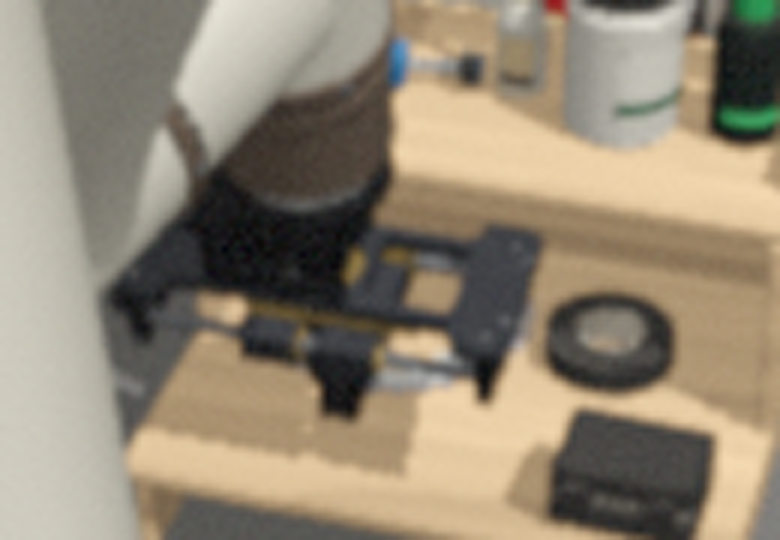

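>>> move_arm(increments="1 0 0.001 0 0 0 0; 1 0 0.002 0 0 0 0; 1 0 0.003 0 0 0 0; 1 0 0.003 0 0 0 0")

```text
time_s: 15.05
tcp_pos: [0.4696, 0.3504, 0.0459]
ee_rot: [[-0.932, 0.268, 0.242], [-0.233, 0.065, -0.97], [-0.276, -0.961, 0.002]]
wrist_force: [-0.3, 0.7, -0.3]
gripper_width: 0.005
```

>>> move_arm(increments="1 0 0.001 0 0 0 0; 1 0 0.002 0 0 0 0; 1 0 0.003 0 0 0 0; 1 0 0.003 0 0 0 0")

```text
time_s: 15.45
tcp_pos: [0.4704, 0.3506, 0.043]
ee_rot: [[-0.932, 0.268, 0.242], [-0.233, 0.065, -0.97], [-0.276, -0.961, 0.002]]
wrist_force: [0.7, 0.4, -0.4]
gripper_width: 0.006
```

Run:
```python
from m import *
from station import capture
s=sense(); R=s['ee_rot']; t=s['tcp_pos']; print(t,s['wrist_force'])
for n in("scene","top"):
    p,d=capture(n)
    vv,uu=np.mgrid[0:400,0:640]; uv=np.c_[uu.ravel(),vv.ravel()]
    o,dr=ray(n,uv.astype(float)); P=o+dr*d.ravel()[:,None]
    L=(P-t)@R
    ok=(d.ravel()>0)&(abs(L[:,0])<.05)&(abs(L[:,2])<.11)&(L[:,1]>-.12)&(L[:,1]<.03)&(p.reshape(-1,3).max(1)<70)
    for a in np.arange(-.115,.03,.01):
        m=ok&(abs(L[:,1]-a)<.005)
        if m.sum(): print(n,"y %.3f n %d z[%s] zworld %.3f x[%s]"%(a,m.sum(),np.round(np.percentile(L[m,2],[5,50,95]),3),P[m,2].mean(),np.round(np.percentile(L[m,0],[5,95]),3)))
    a=p[150:240,260:390,::-1] if n=="scene" else p[160:240,290:410,::-1]
    cv2.imwrite(f"pics/{n}11.png",cv2.resize(a,None,fx=6,fy=6,interpolation=cv2.INTER_CUBIC))
```

```text
[0.4704 0.3506 0.043 ] [ 0.6634  0.3743 -0.406 ]
scene y -0.115 n 88 z[[-0.08   0.01   0.032]] zworld 0.146 x[[-0.011  0.041]]
scene y -0.105 n 46 z[[-0.082  0.004  0.082]] zworld 0.134 x[[0.033 0.04 ]]
scene y -0.095 n 14 z[[-0.085 -0.005  0.02 ]] zworld 0.127 x[[0.009 0.039]]
scene y -0.085 n 2 z[[-0.006 -0.005 -0.004]] zworld 0.124 x[[0.005 0.01 ]]
scene y -0.075 n 2 z[[-0.011 -0.01  -0.008]] zworld 0.110 x[[0.013 0.013]]
scene y -0.065 n 2 z[[-0.012 -0.011 -0.009]] zworld 0.103 x[[0.01  0.012]]
scene y -0.055 n 13 z[[-0.008 -0.001  0.011]] zworld 0.092 x[[0.01  0.013]]
scene y -0.045 n 11 z[[-0.006  0.007  0.01 ]] zworld 0.082 x[[0.004 0.013]]
scene y -0.035 n 13 z[[-0.005 -0.     0.008]] zworld 0.075 x[[0.005 0.012]]
scene y -0.025 n 2 z[[-0.007 -0.003  0.001]] zworld 0.067 x[[0.009 0.01 ]]
```

View pics/scene11.png

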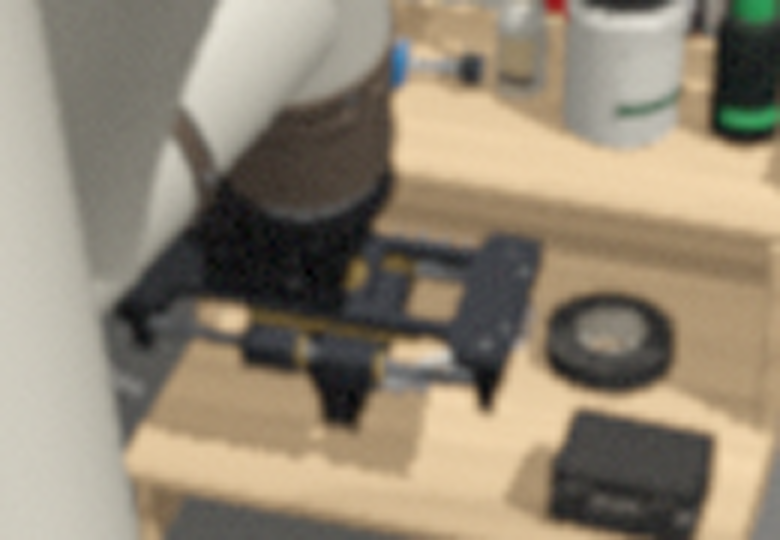

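View pics/top11.png

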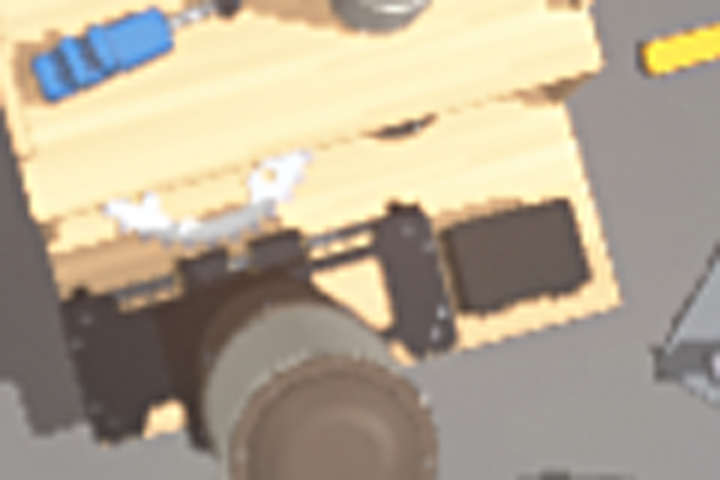

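Run:
```python
from m import *
t=np.array([0.15975209, 0.6035435 , 0.19804524]); R=np.array([[-9.66667821e-01, -4.67083737e-04, -2.56033407e-01],[2.56033812e-01,-2.17074227e-03,-9.66665389e-01],[-1.04268855e-04,-9.99997535e-01,2.21797593e-03]])
for n in("scene","top"):
    d=np.load(f"pics/{n}0d.npy");p=cv2.imread(f"pics/{n}0.png")
    vv,uu=np.mgrid[0:400,0:640]; uv=np.c_[uu.ravel(),vv.ravel()]
    o,dr=ray(n,uv.astype(float)); P=o+dr*d.ravel()[:,None]
    L=(P-t)@R
    ok=(d.ravel()>0)&(abs(L[:,0])<.06)&(abs(L[:,2])<.11)&(L[:,1]>-.14)&(L[:,1]<.05)&(p.reshape(-1,3).max(1)<90)
    for a in np.arange(-.135,.05,.01):
        m=ok&(abs(L[:,1]-a)<.005)
        if m.sum(): print(n,"y %.3f n %d z[%s] x[%s]"%(a,m.sum(),np.round(np.percentile(L[m,2],[5,50,95]),3),np.round(np.percentile(L[m,0],[5,95]),3)))
```

```text
scene y -0.135 n 202 z[[-0.088 -0.006  0.086]] x[[0.018 0.039]]
scene y -0.125 n 81 z[[-0.075 -0.002  0.095]] x[[0.026 0.039]]
scene y -0.115 n 116 z[[-0.08  -0.05   0.089]] x[[0.025 0.04 ]]
scene y -0.105 n 88 z[[-0.069  0.048  0.088]] x[[0.022 0.04 ]]
scene y -0.095 n 42 z[[-0.055  0.059  0.087]] x[[0.013 0.039]]
scene y -0.085 n 14 z[[-0.055 -0.048 -0.046]] x[[0.003 0.014]]
scene y -0.075 n 20 z[[-0.052 -0.047 -0.035]] x[[-0.003  0.009]]
scene y -0.065 n 24 z[[-0.05  -0.042  0.058]] x[[-0.006  0.013]]
scene y -0.055 n 23 z[[-0.052 -0.043  0.056]] x[[-0.004  0.014]]
scene y -0.045 n 31 z[[-0.049 -0.043  0.055]] x[[0.005 0.012]]
scene y -0.035 n 31 z[[-0.049 -0.041  0.054]] x[[0.004 0.013]]
scene y -0.025 n 27 z[[-0.047  0.049  0.055]] x[[0.001 0.012]]
top y -0.135 n 729 z[[-0.093  0.034  0.088]] x[[-0.034  0.029]]
top y -0.125 n 46 z[[-0.065  0.038  0.085]] x[[-0.038  0.019]]
top y -0.115 n 190 z[[-0.071  0.053  0.065]] x[[-0.037  0.033]]
top y -0.105 n 26 z[[-0.08  -0.049  0.071]] x[[-0.038 -0.024]]
top y -0.095 n 3 z[[-0.079 -0.062  0.046]] x[[-0.037 -0.034]]
top y -0.055 n 1 z[[-0.05 -0.05 -0.05]] x[[-0.01 -0.01]]
top y -0.045 n 1 z[[-0.049 -0.049 -0.049]] x[[-0.008 -0.008]]
top y -0.035 n 1 z[[-0.045 -0.045 -0.045]] x[[-0.005 -0.005]]
```

>>> move_arm(increments="1 0 0.001 0 0 0 0; 1 0 0.002 0 0 0 0; 1 0 0.002 0 0 0 0")

```text
time_s: 15.85
tcp_pos: [0.4709, 0.3508, 0.0411]
ee_rot: [[-0.932, 0.268, 0.242], [-0.234, 0.065, -0.97], [-0.276, -0.961, 0.002]]
wrist_force: [-0.3, -0.1, 0.2]
gripper_width: 0.005
```

>>> move_arm(increments="1 0 0.001 0 0 0 0; 1 0 0.002 0 0 0 0; 1 0 0.002 0 0 0 0")

```text
time_s: 16.15
tcp_pos: [0.4714, 0.3511, 0.0403]
ee_rot: [[-0.932, 0.269, 0.243], [-0.234, 0.066, -0.97], [-0.277, -0.961, 0.002]]
wrist_force: [-5.6, -1.5, 7.4]
gripper_width: 0.006
```

```bash
cat >> m.py <<'E'
D=.023
def trows(W,hand,h=13.9):
    """W: tip x,y (rack), tip centre z, tilt"""
    V=[]
    for x,y,z,t in W:
        R=down(-90+h,t,h); off=R[:,1]*D
        o=rk([C+off[:2]])[0]; V.append((x+o[0],y+o[1],z+off[2],R))
    rows(V,hand)
def tip():
    s=sense(); q=s['tcp_pos']-s['ee_rot'][:,1]*D; return np.r_[rk(q)[0],q[2]]
E
python3 - <<'E'
from m import *
print(tip())
trows([(-.06,.054,.072,16),(-.06,.054,.08,16),(-.048,.054,.08,18),(-.036,.054,.08,20),(-.024,.054,.08,22),(-.016,.054,.08,24),(-.008,.054,.08,25.5),(.0005,.054,.08,27)],1)
E
```

```text
[-0.0524  0.0537  0.0624]
1 0.0047 -0.0114 -0.0003 -0.001 0.003 -0.002; 1 0.0024 -0.0191 -0.0003 -0.001 0.003 -0.002; 1 -0.0099 -0.0157 -0.0003 -0.001 0.003 0.033; 1 -0.0222 -0.0125 -0.0003 -0.001 0.003 0.068; 1 -0.0346 -0.0092 -0.0002 -0.001 0.003 0.103; 1 -0.043 -0.0071 -0.0002 -0.001 0.003 0.138; 1 -0.0513 -0.0049 -0.0002 -0.001 0.003 0.164; 1 -0.0601 -0.0027 -0.0002 -0.001 0.003 0.19
```

The finger tips actually end about 23 mm short of the reported TCP. Depth points show this, and so does touching the deck, which happened at a reported z of 0.0405. I'm allowing for that and hooking again.

>>> move_arm(increments="1 0.0047 -0.0114 0 0 0.003 0; 1 0.0024 -0.0191 0 0 0.003 0; 1 -0.0099 -0.0157 0 0 0.003 0.033; 1 -0.0222 -0.0125 0 0 0.003 0.068; 1 -0.0346 -0.0092 0 0 0.003 0.103; 1 -0.043 -0.0071 0 0 0.003 0.138; 1 -0.0513 -0.0049 0 0 0.003 0.164; 1 -0.06 -0.0027 0 0 0.003 0.19")

```text
time_s: 16.95
tcp_pos: [0.5211, 0.3653, 0.0592]
ee_rot: [[-0.872, 0.423, 0.245], [-0.221, 0.105, -0.97], [-0.436, -0.9, 0.002]]
wrist_force: [-15.0, -6.6, 6.2]
gripper_width: 0.001
```

Run:
```python
from m import *
s=sense();print(tip(),s['joints'],s['wrist_force'])
trows([(.0005,.054,z,27) for z in(.076,.072,.069,.067,.0655,.0655)],1)
```

```text
[-0.0044  0.0555  0.0799] [ 37.4761  20.8167 -47.2159 100.9317 -10.2209 -32.2423] [-15.0322  -6.5799   6.1771]
1 -0.0032 0.0057 0.0015 0 0.005 0.02; 1 -0.0014 0.0093 0.0015 0 0.005 0.02; 1 -0.0001 0.012 0.0015 0 0.005 0.02; 1 0.0008 0.0138 0.0015 0 0.005 0.02; 1 0.0014 0.0151 0.0015 0 0.005 0.02; 1 0.0014 0.0151 0.0015 0 0.005 0.02
```

>>> move_arm(increments="1 0.006 -0.003 0 0 0 0; 1 0.008 0.004 0 0 0 0; 1 0.008 0.004 0 0 0 0")

```text
time_s: 17.25
tcp_pos: [0.5195, 0.3633, 0.0536]
ee_rot: [[-0.873, 0.427, 0.237], [-0.214, 0.102, -0.971], [-0.439, -0.899, 0.002]]
wrist_force: [0.8, -1.3, -0.2]
gripper_width: 0.004
```

Run:
```python
from m import *
s=sense();print(tip(),s['joints'],s['wrist_force'])
trows([(-.008,.054,.072,27),(-.004,.054,.071,27),(-.001,.054,.070,27),(-.001,.054,.0655,27)],1)
```

```text
[-0.0065  0.054   0.0742] [ 35.5692  21.1896 -47.4662 107.3893  -9.9667 -37.3973] [ 0.7508 -1.3256 -0.1996]
1 0.0019 0.0013 -0.0001 -0.003 -0.002 0.017; 1 -0.0012 0.004 -0.0001 -0.003 -0.002 0.017; 1 -0.0035 0.0062 -0.0001 -0.003 -0.002 0.017; 1 -0.0015 0.0102 -0.0001 -0.003 -0.002 0.017
```

>>> move_arm(increments="1 0.0019 0.0013 0 -0.003 0 0.01; 1 -0.0012 0.004 0 -0.003 0 0.017; 1 -0.0035 0.0062 0 -0.003 0 0.017; 1 -0.0035 0.0062 0 -0.003 0 0.017")

```text
time_s: 17.65
tcp_pos: [0.5219, 0.3657, 0.0487]
ee_rot: [[-0.866, 0.436, 0.245], [-0.218, 0.111, -0.97], [-0.45, -0.893, -0.001]]
wrist_force: [-7.3, -3.2, 2.2]
gripper_width: 0.006
```

Run:
```python
from m import *
s=sense();print(tip(),s['joints'],s['wrist_force'])
trows([(.000,.054,.068,27),(.000,.054,.0655,27)],1)
```

```text
[-0.0039  0.0556  0.0692] [ 32.5948  21.8795 -46.8322 117.4908  -9.206  -44.3917] [-7.2621 -3.2022  2.1945]
1 -0.003 0.0029 0.0017 0.003 0.004 0.004; 1 -0.0019 0.0051 0.0017 0.003 0.004 0.004
```

Run:
```python
from m import *
im=cv2.imread("pics/top0.png").astype(np.float32)
for y in (.06,.054,.048):
    xs=np.arange(-.045,.002,.002); w=wd(np.c_[xs,np.full(len(xs),y)])
    uv=proj("top",np.c_[w,np.full(len(w),.064)]).astype(np.float32)
    v=cv2.remap(im,uv[None,:,0],uv[None,:,1],cv2.INTER_LINEAR)[0]
    print(y,[(round(1000*a),int(b)) for a,b in zip(xs,v[:,0])])
```

```text
0.06 [(-45, 133), (-43, 133), (-41, 137), (-39, 163), (-37, 180), (-35, 190), (-33, 192), (-31, 193), (-29, 204), (-27, 220), (-25, 238), (-23, 249), (-21, 255), (-19, 255), (-17, 251), (-15, 237), (-13, 215), (-11, 188), (-9, 185), (-7, 187), (-5, 190), (-3, 191), (-1, 189), (1, 187)]
0.054 [(-45, 134), (-43, 134), (-41, 154), (-39, 174), (-37, 189), (-35, 193), (-33, 191), (-31, 193), (-29, 197), (-27, 218), (-25, 236), (-23, 251), (-21, 254), (-19, 254), (-17, 251), (-15, 240), (-13, 214), (-11, 196), (-9, 185), (-7, 188), (-5, 191), (-3, 191), (-1, 190), (1, 188)]
0.048 [(-45, 134), (-43, 133), (-41, 137), (-39, 163), (-37, 182), (-35, 192), (-33, 196), (-31, 200), (-29, 211), (-27, 226), (-25, 241), (-23, 250), (-21, 254), (-19, 255), (-17, 252), (-15, 238), (-13, 215), (-11, 188), (-9, 183), (-7, 187), (-5, 190), (-3, 191), (-1, 189), (1, 188)]
```

Run:
```python
from m import *
trows([(-.0045,.054,z,26) for z in (.068,.066,.0645,.0635)],1)
```

```text
1 0.0014 0.0008 0.0017 0.002 0.004 -0.013; 1 0.0023 0.0026 0.0017 0.002 0.004 -0.013; 1 0.003 0.004 0.0017 0.002 0.004 -0.013; 1 0.0034 0.0049 0.0017 0.002 0.004 -0.013
```

>>> move_arm(increments="1 0.0014 0.0008 0.0017 0.002 0 -0.013; 1 0.0023 0.0026 0.0017 0.002 0 -0.013; 1 0.003 0.004 0.0017 0.002 0 -0.013; 1 0.003 0.004 0.0017 0.002 0 -0.013")

```text
time_s: 18.05
tcp_pos: [0.5249, 0.3633, 0.0453]
ee_rot: [[-0.871, 0.431, 0.238], [-0.214, 0.104, -0.971], [-0.443, -0.896, 0.001]]
wrist_force: [0.1, -2.8, 0.3]
gripper_width: 0.001
```

Run:
```python
from m import *
s=sense();print(tip(),s['joints'],s['wrist_force'])
trows([(-.0045,.054,z,26) for z in (.0635,.0625)],1)
```

```text
[-0.0014  0.0528  0.0659] [ 32.7875  22.3088 -46.7127 115.6865  -9.3009 -43.1349] [ 0.0882 -2.7659  0.2588]
1 0.004 0.0007 -0.0013 -0.002 -0.002 -0.006; 1 0.0044 0.0016 -0.0013 -0.002 -0.002 -0.006
```

Run:
```python
from m import *
x=np.r_[-.0014,np.linspace(-.0014,-.026,8)[1:]]; th=np.r_[26.3,np.linspace(26.3,21,8)[1:]]
trows([(a,.0535,.0607+.0095*np.sin(np.radians(t)),t) for a,t in zip(x,th)],1)
```

```text
1 0.0005 0.0008 -0.0008 -0.002 -0.002 -0; 1 0.004 -0.0006 -0.0008 -0.002 -0.002 -0.014; 1 0.0075 -0.0021 -0.0008 -0.002 -0.002 -0.027; 1 0.011 -0.0035 -0.0007 -0.002 -0.002 -0.04; 1 0.0145 -0.005 -0.0007 -0.002 -0.002 -0.053; 1 0.018 -0.0065 -0.0007 -0.002 -0.002 -0.066; 1 0.0215 -0.008 -0.0007 -0.002 -0.002 -0.08; 1 0.025 -0.0094 -0.0007 -0.002 -0.002 -0.093
```

>>> move_arm(increments="1 0.0005 0.0008 -0.0008 -0.002 0 0; 1 0.004 -0.0006 -0.0008 -0.002 0 -0.014; 1 0.0075 -0.0021 -0.0008 -0.002 0 -0.027; 1 0.011 -0.0035 -0.0007 -0.002 0 -0.04; 1 0.0145 -0.005 -0.0007 -0.002 0 -0.053; 1 0.018 -0.0065 -0.0007 -0.002 0 -0.066; 1 0.0215 -0.008 -0.0007 -0.002 0 -0.08; 1 0.025 -0.0094 -0.0007 -0.002 0 -0.093")

```text
time_s: 18.85
tcp_pos: [0.4988, 0.3587, 0.0429]
ee_rot: [[-0.907, 0.347, 0.24], [-0.223, 0.088, -0.971], [-0.358, -0.934, -0.002]]
wrist_force: [1.2, 1.0, 0.5]
gripper_width: 0.001
```

Run:
```python
from m import *
from station import capture
s=sense();print(tip(),s['joints'],s['wrist_force'])
p,d=capture("top"); a=p[160:240,290:410,::-1]; cv2.imwrite("pics/t12.png",cv2.resize(a,None,fx=6,fy=6,interpolation=cv2.INTER_CUBIC))
x0=tip()[0]
x=np.linspace(x0,x0-.035,9)[1:]; th=np.linspace(21,15,9)[1:]
trows([(a,.0535,.0607+.0095*np.sin(np.radians(t)),t) for a,t in zip(x,th)],1)
```

```text
[-0.0258  0.0544  0.0644] [ 46.5522  21.4565 -46.7202  70.9325 -11.7071 -11.4937] [1.1653 0.9535 0.501 ]
1 0.0045 -0.0011 0.0015 0.002 -0.001 -0.013; 1 0.009 -0.0026 0.0015 0.002 -0.001 -0.026; 1 0.0134 -0.004 0.0015 0.002 -0.001 -0.039; 1 0.0178 -0.0055 0.0015 0.002 -0.001 -0.052; 1 0.0223 -0.007 0.0015 0.002 -0.001 -0.065; 1 0.0267 -0.0085 0.0015 0.002 -0.001 -0.078; 1 0.0311 -0.0099 0.0015 0.002 -0.001 -0.091; 1 0.0355 -0.0114 0.0015 0.002 -0.001 -0.104
```

View pics/t12.png

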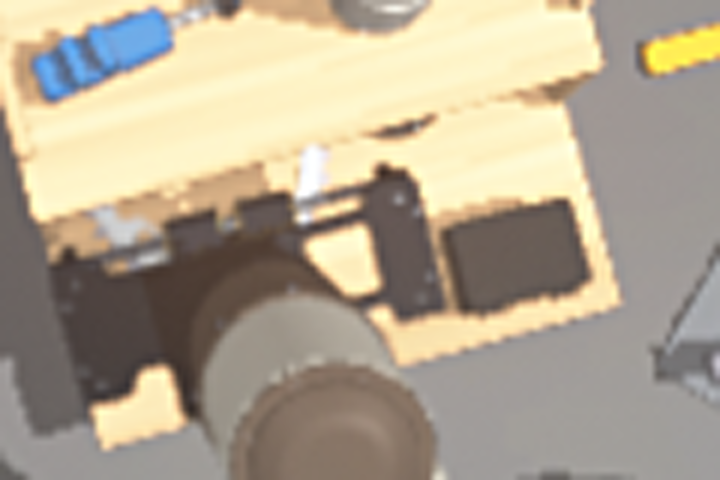

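The ring is moving: its band now shows at crop (312,180) and a tab at (125,230). Continuing.

>>> move_arm(increments="1 0.0045 -0.0011 0.001 0.002 0 -0.013; 1 0.009 -0.0026 0.0015 0.002 0 -0.026; 1 0.0134 -0.004 0.0015 0.002 0 -0.039; 1 0.0178 -0.0055 0.0015 0.002 0 -0.052; 1 0.0223 -0.007 0.0015 0.002 0 -0.065; 1 0.0267 -0.0085 0.0015 0.002 0 -0.078; 1 0.0311 -0.0099 0.0015 0.002 0 -0.091; 1 0.0355 -0.0114 0.0015 0.002 0 -0.104")

```text
time_s: 19.7
tcp_pos: [0.4633, 0.3486, 0.0409]
ee_rot: [[-0.937, 0.253, 0.239], [-0.231, 0.062, -0.971], [-0.26, -0.966, 0.0]]
wrist_force: [-0.2, -0.1, -0.3]
gripper_width: 0.006
```

Run:
```python
from m import *
s=sense();print(tip(),s['joints'],s['wrist_force'])
x0=tip()[0]
x=np.linspace(x0,x0-.04,9)[1:]; th=np.linspace(15,10,9)[1:]
trows([(a,.0535,.0609+.0095*np.sin(np.radians(t)),t) for a,t in zip(x,th)],1)
```

```text
[-0.0605  0.0532  0.0631] [ 56.8733  21.2908 -39.0561  29.596  -21.0637  20.0564] [-0.2313 -0.0684 -0.2679]
1 0.0051 -0.0014 -0.0003 -0 -0.001 -0.012; 1 0.0102 -0.0026 -0.0003 -0 -0.001 -0.023; 1 0.0153 -0.0038 -0.0003 -0 -0.001 -0.034; 1 0.0204 -0.0051 -0.0003 -0 -0.001 -0.045; 1 0.0255 -0.0063 -0.0003 -0 -0.001 -0.056; 1 0.0306 -0.0075 -0.0003 -0 -0.001 -0.067; 1 0.0357 -0.0087 -0.0003 -0 -0.001 -0.078; 1 0.0408 -0.0099 -0.0003 -0 -0.001 -0.089
```

>>> move_arm(increments="1 0.0051 -0.0014 0 0 0 -0.012; 1 0.0102 -0.0026 0 0 0 -0.023; 1 0.0153 -0.0038 0 0 0 -0.034; 1 0.0204 -0.0051 0 0 0 -0.045; 1 0.0255 -0.0063 0 0 0 -0.056; 1 0.0306 -0.0075 0 0 0 -0.067; 1 0.0357 -0.0087 0 0 0 -0.078; 1 0.0408 -0.0099 0 0 0 -0.089")

```text
time_s: 20.5
tcp_pos: [0.422, 0.3377, 0.0396]
ee_rot: [[-0.957, 0.167, 0.239], [-0.235, 0.04, -0.971], [-0.172, -0.985, 0.001]]
wrist_force: [-0.2, -0.8, 0.6]
gripper_width: 0.009
```

Run:
```python
from m import *
from station import capture
s=sense();print(tip(),s['joints'],s['wrist_force'])
p,d=capture("top"); a=p[160:240,290:410,::-1]; cv2.imwrite("pics/t13.png",cv2.resize(a,None,fx=6,fy=6,interpolation=cv2.INTER_CUBIC))
p,d=capture("scene"); a=p[150:250,260:400,::-1]; cv2.imwrite("pics/s13.png",cv2.resize(a,None,fx=5,fy=5,interpolation=cv2.INTER_CUBIC))
```

```text
[-0.1012  0.0526  0.0623] [ 59.8235  20.1233 -35.982   15.4153 -27.8681  30.7293] [-0.2223 -0.8479  0.6291]
```

View pics/t13.png

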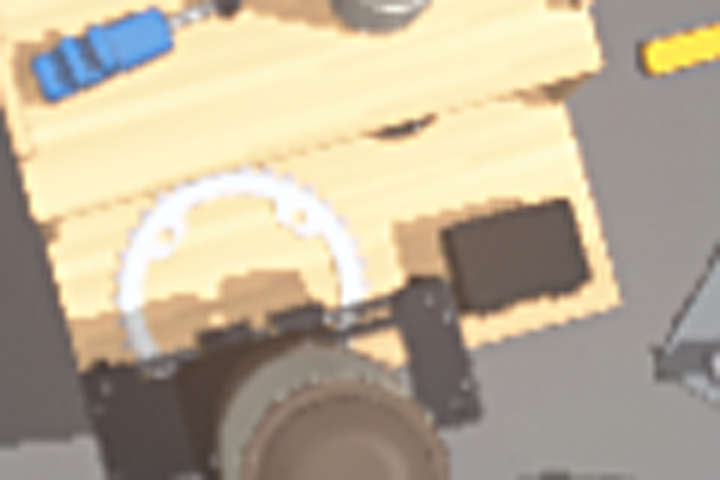

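View pics/s13.png

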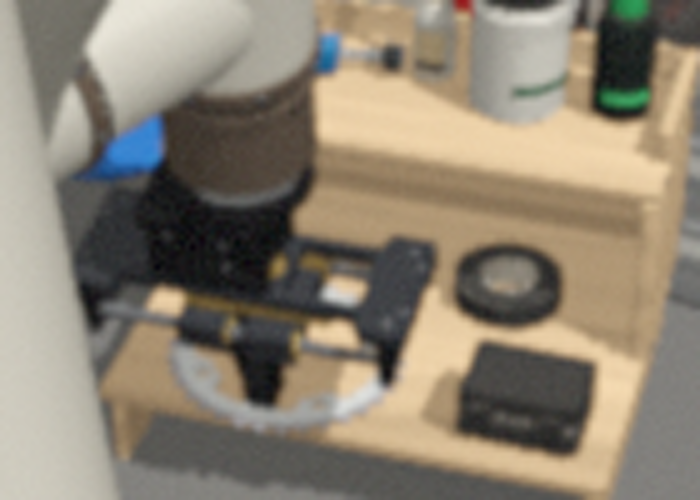

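Run:
```python
from m import *
x0=tip()[0]
x=np.linspace(x0,x0-.0385,9)[1:]; th=np.linspace(10,8,9)[1:]
trows([(a,.0535,.0609+.0095*np.sin(np.radians(t)),t) for a,t in zip(x,th)],1)
```

```text
1 0.0048 -0.0011 -0.001 -0.001 -0.001 -0.003; 1 0.0096 -0.0019 -0.001 -0.001 -0.001 -0.007; 1 0.0145 -0.0027 -0.001 -0.001 -0.001 -0.011; 1 0.0193 -0.0034 -0.0009 -0.001 -0.001 -0.016; 1 0.0242 -0.0042 -0.0009 -0.001 -0.001 -0.02; 1 0.029 -0.005 -0.0009 -0.001 -0.001 -0.025; 1 0.0339 -0.0058 -0.0009 -0.001 -0.001 -0.029; 1 0.0387 -0.0066 -0.0009 -0.001 -0.001 -0.033
```

>>> move_arm(increments="1 0.0048 -0.0011 0 0 0 -0.003; 1 0.0096 -0.0019 0 0 0 -0.007; 1 0.0145 -0.0027 0 0 0 -0.011; 1 0.0193 -0.0034 0 0 0 -0.016; 1 0.0242 -0.0042 0 0 0 -0.02; 1 0.029 -0.005 0 0 0 -0.025; 1 0.034 -0.0058 0 0 0 -0.029; 1 0.0385 -0.0066 0 0 0 -0.033")

```text
time_s: 21.4
tcp_pos: [0.3837, 0.3281, 0.0393]
ee_rot: [[-0.962, 0.136, 0.239], [-0.237, 0.032, -0.971], [-0.139, -0.99, 0.001]]
wrist_force: [-0.5, 1.0, 0.9]
gripper_width: 0.005
```

```bash
cat > ring.py <<'E'
from m import *
from station import capture
def ringtop(z=.064,cx=None,save=None,guess=None):
    """circle fit of bright ring's outer boundary in top view, rack frame"""
    p,d=capture("top"); 
    if save: cv2.imwrite(save,p[:,:,::-1])
    return p
if __name__=="__main__":
    s=sense();print(tip(),s['wrist_force'],s['joints'])
    p=ringtop(save="pics/top14.png"); a=p[160:240,290:410,::-1]; cv2.imwrite("pics/t14.png",cv2.resize(a,None,fx=6,fy=6,interpolation=cv2.INTER_CUBIC))
E
python3 ring.py
```

```text
[-0.1399  0.0524  0.0621] [-0.4755  1.0102  0.9225] [ 62.7364  18.0205 -38.3288  12.5975 -29.0095  30.305 ]
```

View pics/t14.png

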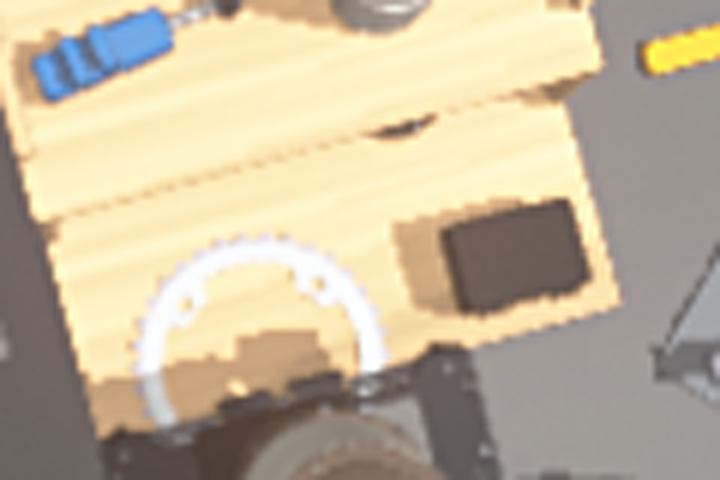

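>>> move_arm(increments="1 0.001 -0.02 0 0 0 0; 1 0.003 -0.05 0 0 0 -0.05; 1 0.01 -0.09 0 0 0 -0.14; 1 0.01 -0.12 0 0 0 -0.14; 1 0.12 -0.12 0.1 0 0 -0.14; 1 0.12 -0.12 0.1 0 0 -0.14")

```text
time_s: 22.05
tcp_pos: [0.3029, 0.2393, 0.147]
ee_rot: [[-0.971, 0.001, 0.238], [-0.238, 0.001, -0.971], [-0.001, -1.0, -0.001]]
wrist_force: [-0.2, -1.0, 0.2]
gripper_width: 0.004
```

Run:
```python
from ring import *
print(tip(),sense()['joints'])
p=ringtop(save="pics/top15.png"); a=p[160:260,290:410,::-1]; cv2.imwrite("pics/t15.png",cv2.resize(a,None,fx=6,fy=6,interpolation=cv2.INTER_CUBIC))
p,d=capture("scene");cv2.imwrite("pics/scene15.png",p[:,:,::-1]); a=p[150:270,250:400,::-1]; cv2.imwrite("pics/s15.png",cv2.resize(a,None,fx=5,fy=5,interpolation=cv2.INTER_CUBIC))
```

```text
[-0.2365 -0.0144  0.17  ] [ 62.7771   1.0287 -35.0912   0.0296 -53.8072  40.9913]
```

View pics/t15.png

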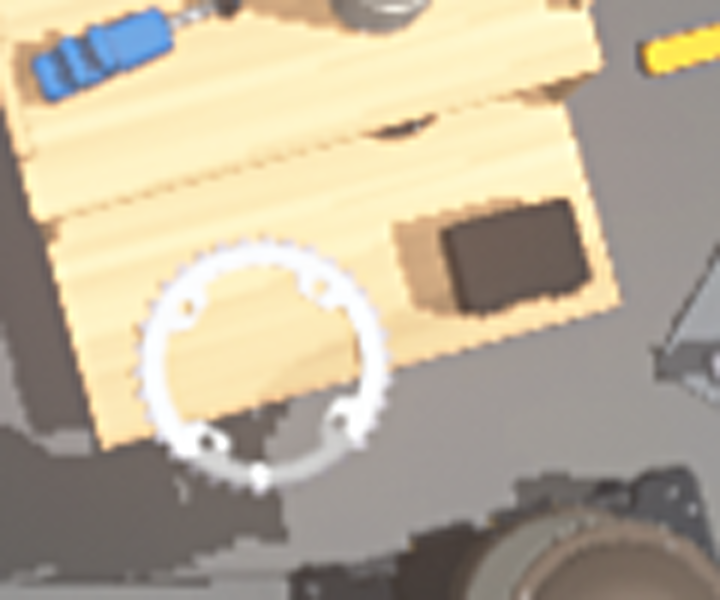

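View pics/s15.png

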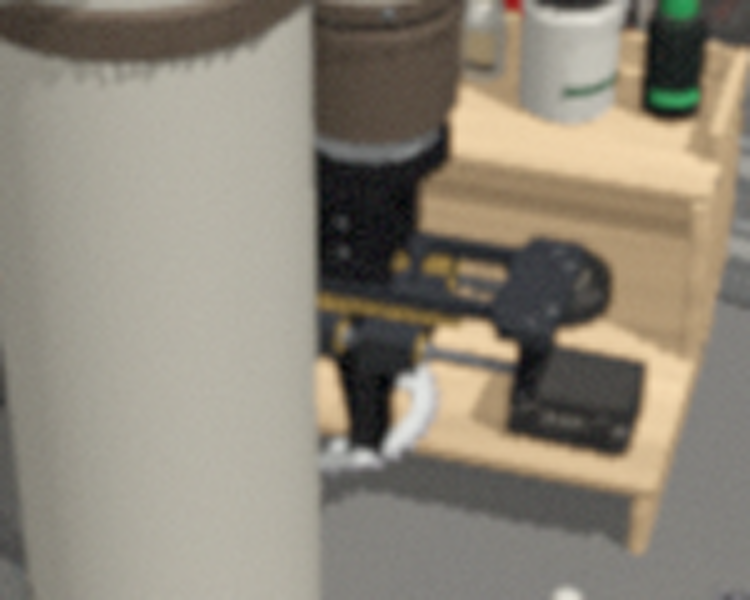

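```bash
cat >> ring.py <<'E'
def fit(p,box,z,thr=(150,0.12)):
    """p RGB; whitish pixels in box -> world plane z; ellipse->circle fit via outer contour"""
    u0,v0,u1,v1=box
    S=6; a=cv2.resize(p[v0:v1,u0:u1],None,fx=S,fy=S,interpolation=cv2.INTER_CUBIC).astype(int)
    m=((a.min(2)>thr[0])&(a.max(2)-a.min(2)<35)).astype(np.uint8)
    cs,_=cv2.findContours(m,0,1); c=max(cs,key=lambda c:cv2.contourArea(cv2.convexHull(c)))[:,0].astype(float)
    uv=c/S+[u0,v0]-.5+.5/S
    w=plane("top",uv,z)[:,:2]
    A=np.c_[2*w,np.ones(len(w))]; k=np.ones(len(w),bool)
    for _ in range(6):
        q=np.linalg.lstsq(A[k],(w[k]**2).sum(1),rcond=None)[0]; r=np.sqrt(q[2]+q[0]**2+q[1]**2)
        e=np.abs(np.linalg.norm(w-q[:2],axis=1)-r); k=e<max(.003,np.median(e)*2)
    return q[:2],r,k.mean(),m
E
python3 - <<'E'
from ring import *
p=cv2.imread("pics/top15.png")[:,:,::-1]
c,r,f,m=fit(p,(305,192,360,246),.064); print(c,r,f,rk(c)); cv2.imwrite("pics/m15.png",m*255)
H=np.array([(187,310),(322,288),(340,420),(210,440)])/6+[290-.42,160-.42]
w=plane("top",H,.064)[:,:2]; print(w.mean(0),np.linalg.norm(w-w.mean(0),axis=1)); v=w-w.mean(0); print(np.degrees(np.arctan2(v[:,1],v[:,0])))
E
```

```text
[0.4185 0.3354] 0.0700412730839684 0.7165354330708661 [[-0.1011  0.0511]]
[0.4204 0.3367] [0.0516 0.0521 0.0507 0.0507]
[  53.6014  -38.4199 -127.9717  142.5417]
```

View pics/m15.png

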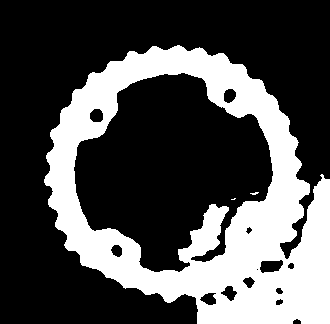

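Run:
```python
from ring import *
H=np.array([(97,115),(230,95),(249,229.5),(116.5,250)])/6+[305-.42,192-.42]
w=plane("top",H,.064)[:,:2]; print(w.mean(0),np.linalg.norm(w-w.mean(0),axis=1)); v=w-w.mean(0); a=np.degrees(np.arctan2(v[:,1],v[:,0])); print(a, np.mean((a-45+45)%90-45+0))
c=w.mean(0); print("rack",rk(c)," overhang", -(rk(c)[0,0]-.0705+.12))
# use left/top/right clean contour pts
p=cv2.imread("pics/top15.png")[:,:,::-1]
S=6;m=cv2.imread("pics/m15.png",0); cs,_=cv2.findContours(m,0,1); k=max(cs,key=cv2.contourArea)[:,0].astype(float)
k=k[(k[:,1]<180)|((k[:,0]<190)&(k[:,1]<300))]
ww=plane("top",k/S+[305-.42,192-.42],.064)[:,:2]
q=np.linalg.lstsq(np.c_[2*ww,np.ones(len(ww))],(ww**2).sum(1),rcond=None)[0]; print(q[:2],np.sqrt(q[2]+q[0]**2+q[1]**2))
```

```text
[0.4205 0.3375] [0.0518 0.0524 0.0515 0.0522]
[  51.6222  -37.9288 -128.5401  142.3865] 6.8849705238154595
rack [[-0.0987  0.0528]]  overhang 0.04915173455377092
[0.4206 0.3367] 0.06866739770427853
```

Run:
```python
from m import *
go([.3585,.3297,.1],down(186.9)); print(sense()['joints'])
```

```text
t 22.15 pos [0.2982 0.2315 0.1441] w 0.0060350076958689556 F [ 0.8268  0.6194 -0.8982]
shift [-0.0822  0.0431 -0.0814] rot [-0.0106  1.6895  0.0007]
[ 62.7674   0.6766 -35.8723  -0.1267 -53.9785  41.0096]
```

>>> move_arm(increments="0.2 -0.08 0 -0.08 0 1.69 0; 0.2 -0.08 0 -0.08 0 1.69 0; 0.2 -0.08 0 -0.08 0 1.69 0; 0.2 -0.08 0 -0.08 0 1.69 0; 0.2 -0.08 0 -0.08 0 1.69 0; 0.2 -0.08 0 -0.08 0 1.69 0; 0.2 -0.08 0 -0.08 0 1.69 0; 0.2 -0.08 0 -0.08 0 1.69 0")

```text
time_s: 22.95
tcp_pos: [0.3616, 0.3359, 0.1462]
ee_rot: [[-0.569, -0.0, -0.822], [0.822, -0.002, -0.569], [-0.001, -1.0, 0.001]]
wrist_force: [0.6, -0.2, 0.6]
gripper_width: 0.397
```

Run:
```python
from m import *
go([.3585,.3297,.1],down(186.9)); print(sense()['joints'])
```

```text
t 22.95 pos [0.3616 0.3359 0.1462] w 0.39703947426038255 F [ 0.6267 -0.189   0.6077]
shift [-0.0032  0.0462  0.006 ] rot [-0.0007  0.4852 -0.0014]
[ 61.8037  12.0965 -22.095    0.0441 -55.8911 -27.127 ]
```

>>> move_arm(increments="0.2 -0.003 0.01 0.006 0 0.12 0; 0.2 -0.003 0.02 0.006 0 0.24 0; 0.2 -0.003 0.03 0.006 0 0.36 0; 0.2 -0.003 0.046 0.006 0 0.485 0; 0.2 -0.003 0.046 0.006 0 0.485 0; 0.2 -0.003 0.046 0.006 0 0.485 0")

```text
time_s: 23.55
tcp_pos: [0.3587, 0.33, 0.1005]
ee_rot: [[-0.129, 0.0, -0.992], [0.992, -0.002, -0.129], [-0.002, -1.0, -0.0]]
wrist_force: [0.0, -0.1, -0.6]
gripper_width: 0.401
```

Run:
```python
from m import *
from station import capture
go([.3585,.3297,.026],down(186.9)); print(sense()['joints'])
p,d=capture("top"); a=p[180:260,290:390,::-1]; cv2.imwrite("pics/t16.png",cv2.resize(a,None,fx=6,fy=6,interpolation=cv2.INTER_CUBIC))
p,d=capture("scene"); a=p[150:270,250:400,::-1]; cv2.imwrite("pics/s16.png",cv2.resize(a,None,fx=5,fy=5,interpolation=cv2.INTER_CUBIC))
```

```text
t 23.55 pos [0.3587 0.33   0.1005] w 0.4009578549494847 F [ 0.0263 -0.1057 -0.5697]
shift [-0.0001  0.0745  0.0002] rot [ 0.0001  0.0094 -0.0018]
[ 61.7995  14.6165 -26.4412   0.0829 -49.0235 -54.4153]
```

View pics/s16.png

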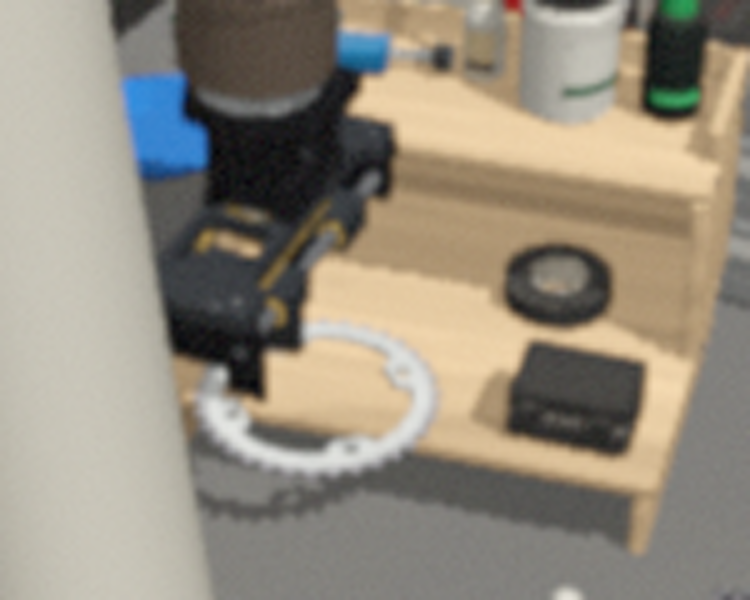

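View pics/t16.png

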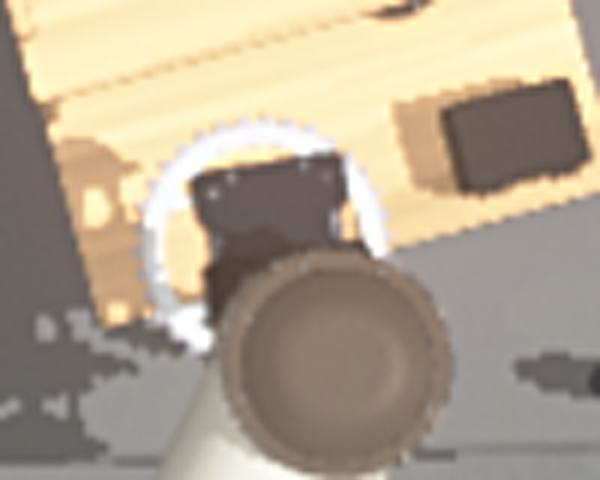

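>>> move_arm(increments="0.2 0 0.015 0 0 0 0; 0.2 0 0.03 0 0 0 0; 0.2 0 0.04 0 0 0 0; 0.2 0 0.05 0 0 0 0; 0.2 0 0.058 0 0 0 0; 0.2 0 0.066 0 0 0 0; 0.2 0 0.0745 0 0 0 0; 0.2 0 0.0745 0 0 0 0")

```text
time_s: 24.45
tcp_pos: [0.3582, 0.3291, 0.0248]
ee_rot: [[-0.126, -0.001, -0.992], [0.992, -0.003, -0.126], [-0.003, -1.0, 0.001]]
wrist_force: [-1.1, -0.0, -0.5]
gripper_width: 0.405
```

Run:
```python
from m import *
from station import capture
go([.3585,.3297,.026],down(186.9)); print(sense()['joints'])
p,d=capture("scene"); a=p[170:270,260:390,::-1]; cv2.imwrite("pics/s17.png",cv2.resize(a,None,fx=6,fy=6,interpolation=cv2.INTER_CUBIC))
```

```text
t 24.45 pos [0.3582 0.3291 0.0248] w 0.404698852249663 F [-1.1095 -0.0447 -0.4975]
shift [ 0.0005 -0.0012 -0.0004] rot [-0.0013  0.0063 -0.003 ]
[ 61.7879  20.9676 -31.2972   0.061  -37.9202 -54.5766]
```

View pics/s17.png

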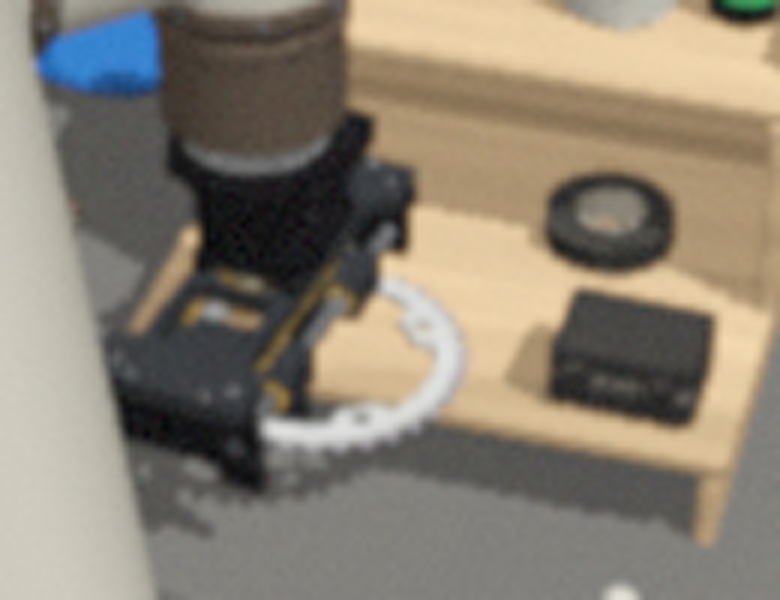

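>>> move_arm(increments="1 0 0 0 0 0 0; 1 0 0 0 0 0 0; 1 0 0 0 0 0 0; 1 0 0 0 0 0 0; 1 0 0 0 0 0 0")

```text
time_s: 25.0
tcp_pos: [0.3588, 0.3301, 0.0262]
ee_rot: [[-0.127, 0.001, -0.992], [0.992, -0.001, -0.127], [-0.001, -1.0, -0.001]]
wrist_force: [-0.2, 0.7, 0.8]
gripper_width: 0.141
```

>>> move_arm(increments="1 0 -0.003 0 0 0 0; 1 0 -0.007 0 0 0 0; 1 0 -0.012 0 0 0 0; 1 0 -0.02 0 0 0 0; 1 0 -0.03 0 0 0 0; 1 0 -0.045 0 0 0 0; 1 0 -0.06 0 0 0 0; 1 0 -0.06 0 0 0 0")

```text
time_s: 25.8
tcp_pos: [0.3596, 0.3316, 0.0885]
ee_rot: [[-0.127, 0.004, -0.992], [0.992, 0.004, -0.127], [0.003, -1.0, -0.004]]
wrist_force: [-0.7, 0.6, -1.2]
gripper_width: 0.142
```

Run:
```python
from m import *
from station import capture
print(sense()['gripper_width'],sense()['joints'],sense()['moment'])
p,d=capture("scene"); a=p[150:270,250:400,::-1]; cv2.imwrite("pics/s18.png",cv2.resize(a,None,fx=5,fy=5,interpolation=cv2.INTER_CUBIC))
p,d=capture("top"); cv2.imwrite("pics/top18.png",p[:,:,::-1]);np.save("pics/top18d.npy",d); a=p[180:260,290:390,::-1]; cv2.imwrite("pics/t18.png",cv2.resize(a,None,fx=6,fy=6,interpolation=cv2.INTER_CUBIC))
```

```text
0.14154892264196542 [ 61.7969  15.5054 -27.3298   0.1085 -46.8816 -54.5716] [0.1191 0.0022 0.0348]
```

View pics/s18.png

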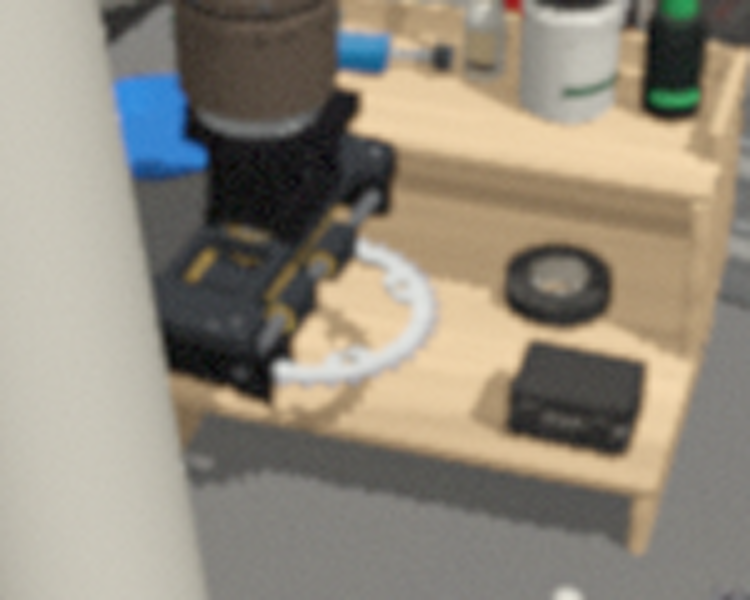

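View pics/t18.png

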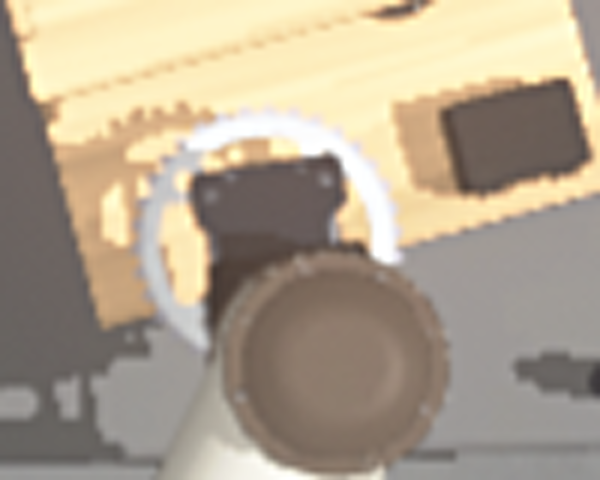

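```bash
cat > ringd.py <<'E'
from m import *
def ringplane(n,img,d,c,zlo,zhi,rmax=.09):
    vv,uu=np.mgrid[0:400,0:640]; uv=np.c_[uu.ravel(),vv.ravel()].astype(float)
    o,dr=ray(n,uv); P=o+dr*d.ravel()[:,None]
    a=img.reshape(-1,3).astype(int)
    ok=(d.ravel()>0)&(np.linalg.norm(P[:,:2]-c,axis=1)<rmax)&(P[:,2]>zlo)&(P[:,2]<zhi)&(a.min(1)>120)&(a.max(1)-a.min(1)<45)
    P=P[ok]; A=np.c_[P[:,:2]-c,np.ones(len(P))]; k=np.ones(len(P),bool)
    for _ in range(4):
        q=np.linalg.lstsq(A[k],P[k,2],rcond=None)[0]; e=np.abs(A@q-P[:,2]); k=e<.005
    print(n,"plane slopes",q[:2],"z at c",q[2],"n",k.sum(),len(P),"rms",e[k].std())
    return P[k],q
E
python3 - <<'E'
from ringd import *
p=cv2.imread("pics/top18.png");d=np.load("pics/top18d.npy")
P,q=ringplane("top",p,d,np.array([.4215,.339]),.09,.16)
A=np.c_[2*P[:,:2],np.ones(len(P))]; c=np.linalg.lstsq(A,(P[:,:2]**2).sum(1),rcond=None)[0]; print(c[:2],np.sqrt(c[2]+c[0]**2+c[1]**2))
E
```

```text
top plane slopes [-0.0081  0.0048] z at c 0.12339595334161067 n 377 387 rms 0.0012504101552193486
[0.4196 0.3388] 0.06149471336500389
```

Run:
```python
import cv2
a=cv2.imread("pics/top0.png")[188:248,395:475]; cv2.imwrite("pics/spt.png",cv2.resize(a,None,fx=10,fy=10,interpolation=cv2.INTER_CUBIC))
a=cv2.imread("pics/scene0.png")[252:302,380:452]; cv2.imwrite("pics/sps.png",cv2.resize(a,None,fx=11,fy=11,interpolation=cv2.INTER_CUBIC))
```

```text
(no output)
```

View pics/spt.png

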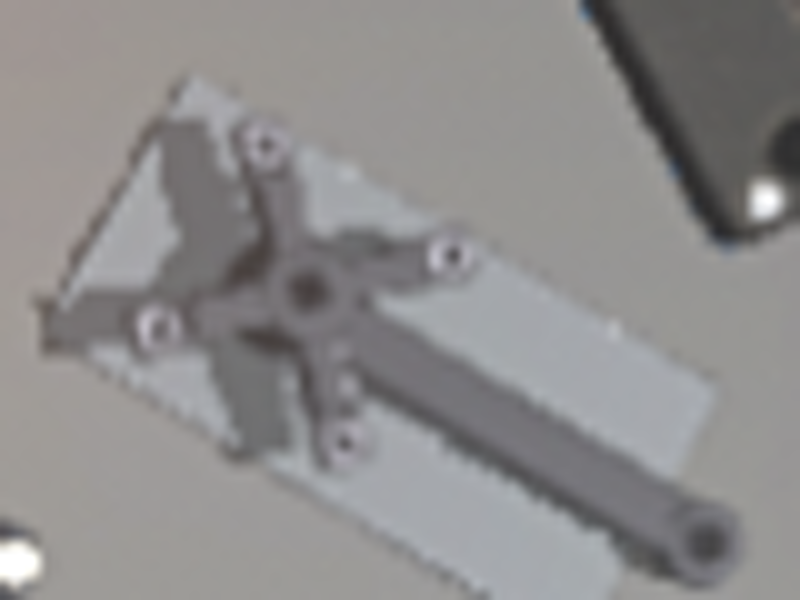

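View pics/sps.png

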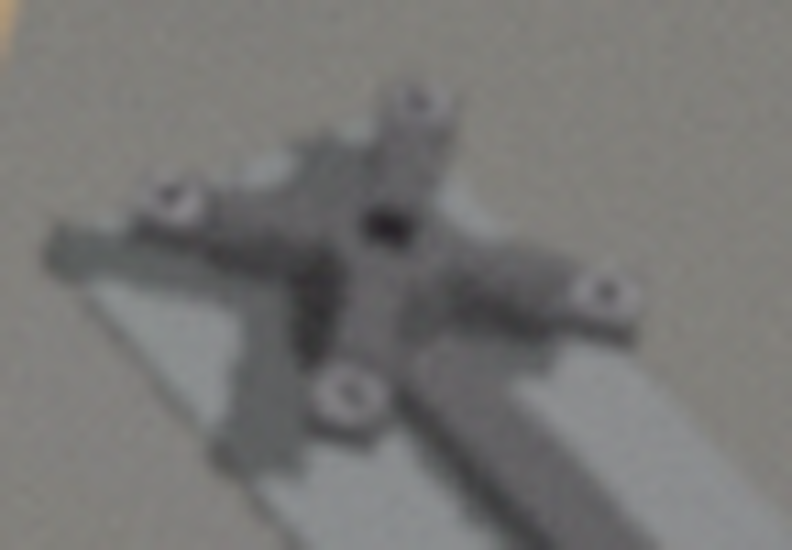

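Run:
```python
from m import *
t=np.array([(266,144),(452,254),(346,441),(159,326)])/10+[395-.45,188-.45]
s=np.array([(420,102),(607,292),(350,394),(174,197)])/11+[380-.45,252-.45]
for n,h in(("top",t),("scene",s)):
    w=plane(n,h,.036)[:,:2]; c=w.mean(0); v=w-c; a=np.degrees(np.arctan2(v[:,1],v[:,0])); print(n,c,np.linalg.norm(v,axis=1),a,np.mean(a%90))
print("hub",plane("top",[(395-.45+30.8,188-.45+29)],.041),"arm end",plane("top",[(395-.45+70.8,188-.45+54)],.021))
# triangulate holes
for i in range(4):
    o1,d1=ray("top",[t[i]]);o2,d2=ray("scene",[s[i]])
    A=np.c_[d1[0],-d2[0]]; k=np.linalg.lstsq(A,o2-o1,rcond=None)[0]; print((o1+k[0]*d1[0]+o2+k[1]*d2[0])/2, np.linalg.norm(o1+k[0]*d1[0]-o2-k[1]*d2[0]))
```

```text
top [0.426  0.0275] [0.0511 0.0517 0.0518 0.0515] [  12.5786  -77.5582 -167.6425  101.6711] 12.262267059044698
scene [0.4258 0.0272] [0.0516 0.0518 0.0515 0.0513] [  13.0124  -76.8846 -167.5687  103.205 ] 12.941032134911948
hub [[0.4261 0.0283 0.041 ]] arm end [[ 0.3383 -0.1115  0.021 ]]
[0.4759 0.0387 0.0362] 2.946640669333654e-05
[ 0.4373 -0.0231  0.0361] 0.0004045761315656176
[0.3755 0.0163 0.0358] 0.00032761340609832574
[0.4157 0.0776 0.0344] 4.2239267208119834e-06
```

Run:
```python
from m import *
go([.3742,.0598,.1],down(148)); go([.3742,.0598,.06],down(148))
```

```text
t 25.9 pos [0.3585 0.33   0.0863] w 0.13942093613945622 F [ 0.3217 -1.2025 -1.5181]
shift [-0.27   -0.0137  0.0186] rot [0.0006 0.6851 0.0001]
t 25.9 pos [0.3585 0.33   0.0863] w 0.13942093613945622 F [ 0.3217 -1.2025 -1.5181]
shift [-0.27    0.0263  0.0186] rot [0.0006 0.6851 0.0001]
```

>>> move_arm(increments="1 -0.006 -0.008 0.001 0 0.03 0; 1 -0.02 -0.014 0.002 0 0.08 0; 1 -0.04 -0.014 0.004 0 0.13 0; 1 -0.065 -0.014 0.006 0 0.2 0; 1 -0.09 -0.014 0.008 0 0.26 0; 1 -0.115 -0.014 0.01 0 0.32 0; 1 -0.14 -0.014 0.012 0 0.38 0; 1 -0.165 -0.014 0.013 0 0.44 0")

```text
time_s: 26.7
tcp_pos: [0.3656, 0.1622, 0.0997]
ee_rot: [[0.312, -0.001, -0.95], [0.95, -0.002, 0.312], [-0.002, -1.0, 0.0]]
wrist_force: [-0.1, -0.8, -0.8]
gripper_width: 0.143
```

Run:
```python
from m import *
go([.3742,.0598,.1],down(148)); print(sense()['joints'])
```

```text
t 26.7 pos [0.3656 0.1622 0.0997] w 0.1429569589636602 F [-0.0981 -0.814  -0.7913]
shift [-0.0946 -0.0001 -0.0401] rot [ 0.0001  0.2409 -0.0022]
[ 47.5119   6.4291 -37.483    0.0608 -46.2066 -65.7497]
```

>>> move_arm(increments="1 -0.025 0 -0.01 0 0.06 0; 1 -0.05 0 -0.02 0 0.12 0; 1 -0.07 0 -0.03 0 0.18 0; 1 -0.085 0 -0.036 0 0.22 0; 1 -0.092 0 -0.039 0 0.24 0; 1 -0.0945 0 -0.04 0 0.241 0; 1 -0.0945 0 -0.04 0 0.241 0; 1 -0.0945 0.02 -0.04 0 0.241 0")

```text
time_s: 27.5
tcp_pos: [0.3778, 0.064, 0.0819]
ee_rot: [[0.525, 0.006, -0.851], [0.851, 0.002, 0.525], [0.005, -1.0, -0.004]]
wrist_force: [0.4, 0.7, -1.3]
gripper_width: 0.139
```

Run:
```python
from ringd import *
from station import capture
go([.3742,.0598,.06],down(148)); print(sense()['joints'])
p,d=capture("top"); cv2.imwrite("pics/top19.png",p[:,:,::-1]);np.save("pics/top19d.npy",d); a=p[180:260,390:490,::-1]; cv2.imwrite("pics/t19.png",cv2.resize(a,None,fx=7,fy=7,interpolation=cv2.INTER_CUBIC))
P,q=ringplane("top",p,d,np.array([.426,.0274]),.07,.16)
A=np.c_[2*P[:,:2],np.ones(len(P))]; c=np.linalg.lstsq(A,(P[:,:2]**2).sum(1),rcond=None)[0]; print(c[:2],np.sqrt(c[2]+c[0]**2+c[1]**2))
p,d=capture("scene"); cv2.imwrite("pics/scene19.png",p[:,:,::-1]); a=p[220:320,370:500,::-1]; cv2.imwrite("pics/s19.png",cv2.resize(a,None,fx=6,fy=6,interpolation=cv2.INTER_CUBIC))
```

```text
t 27.5 pos [0.3778 0.064  0.0819] w 0.13947869608458918 F [ 0.4041  0.6829 -1.2619]
shift [-0.0056  0.0218  0.001 ] rot [0.0043 0.0059 0.0052]
[ 34.3582   6.1373 -41.3318   0.1556 -42.1579 -66.1376]
top plane slopes [-0.0095  0.0016] z at c 0.11876499338791212 n 279 285 rms 0.001265697250388372
[0.4311 0.0327] 0.058963854493180645
```

View pics/t19.png

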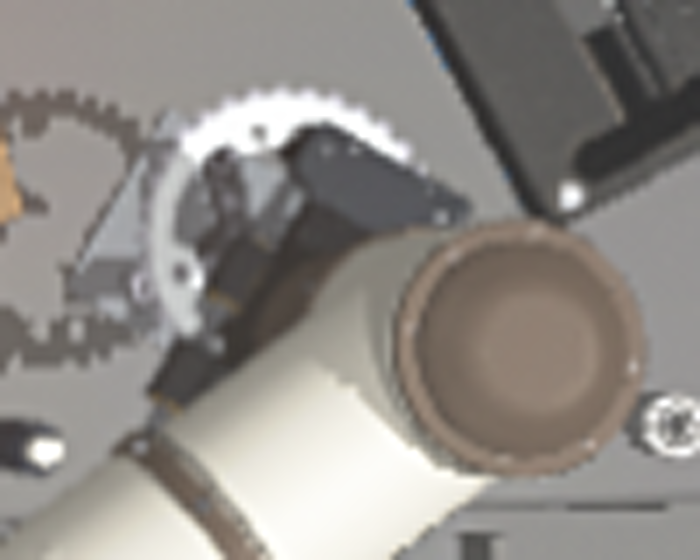

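View pics/s19.png

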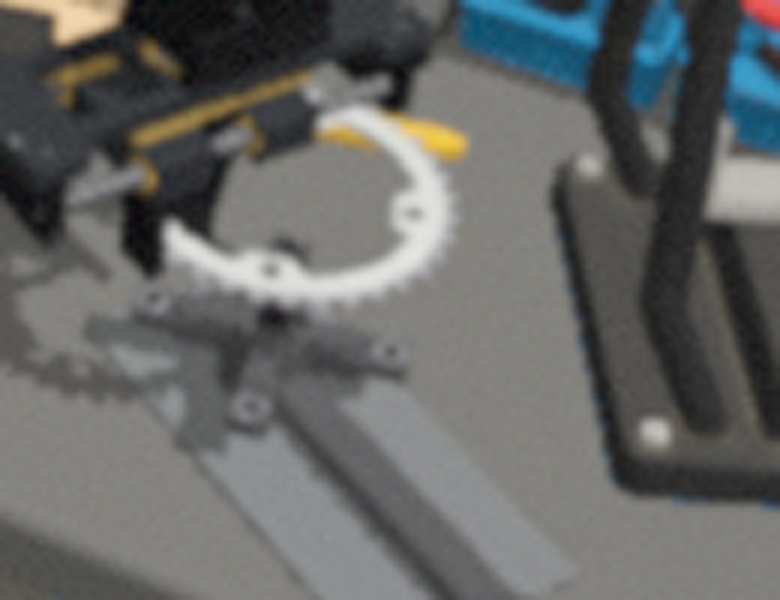

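>>> move_arm(increments="1 -0.003 0.005 0.001 0.004 0.006 0.005; 1 -0.0056 0.012 0.001 0.004 0.006 0.005; 1 -0.0056 0.022 0.001 0.004 0.006 0.005; 1 -0.0056 0.032 0.001 0.004 0.006 0.005; 1 -0.0056 0.042 0.001 0.004 0.006 0.005; 1 -0.0056 0.05 0.001 0.004 0.006 0.005; 1 -0.0056 0.052 0.001 0.004 0.006 0.005; 1 -0.0056 0.052 0.001 0.004 0.006 0.005")

```text
time_s: 28.4
tcp_pos: [0.3717, 0.0581, 0.0281]
ee_rot: [[0.531, -0.006, -0.847], [0.847, -0.004, 0.531], [-0.006, -1.0, 0.003]]
wrist_force: [0.9, 0.5, -0.7]
gripper_width: 0.136
```

Run:
```python
from ringd import *
from station import capture
go([.3742,.0598,.03],down(148)); print(sense()['joints'])
p,d=capture("top"); cv2.imwrite("pics/top20.png",p[:,:,::-1]);np.save("pics/top20d.npy",d); a=p[185:245,405:475,::-1]; cv2.imwrite("pics/t20.png",cv2.resize(a,None,fx=10,fy=10,interpolation=cv2.INTER_CUBIC))
P,q=ringplane("top",p,d,np.array([.426,.0274]),.05,.09)
A=np.c_[2*P[:,:2],np.ones(len(P))]; c=np.linalg.lstsq(A,(P[:,:2]**2).sum(1),rcond=None)[0]; print(c[:2],np.sqrt(c[2]+c[0]**2+c[1]**2))
p,d=capture("scene"); cv2.imwrite("pics/scene20.png",p[:,:,::-1]); a=p[240:310,375:465,::-1]; cv2.imwrite("pics/s20.png",cv2.resize(a,None,fx=8,fy=8,interpolation=cv2.INTER_CUBIC))
```

```text
t 28.4 pos [0.3717 0.0581 0.0281] w 0.1355560755466735 F [ 0.9188  0.5245 -0.6821]
shift [ 0.0028 -0.0019 -0.0012] rot [-0.0033 -0.0014 -0.0063]
[ 33.9916  11.8524 -45.5771  -0.0449 -32.9763 -66.0336]
top plane slopes [-0.0065 -0.0028] z at c 0.06406566850247628 n 242 261 rms 0.0012991507908543646
[0.4248 0.0263] 0.0595612859604459
```

View pics/t20.png

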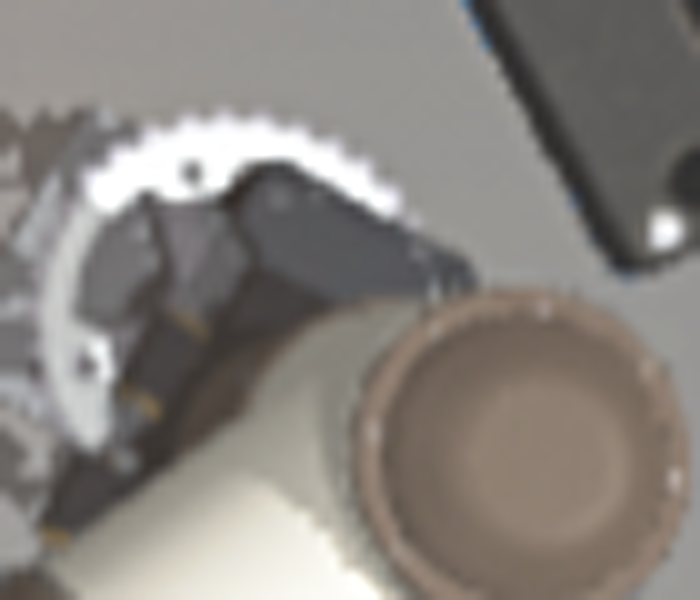

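View pics/s20.png

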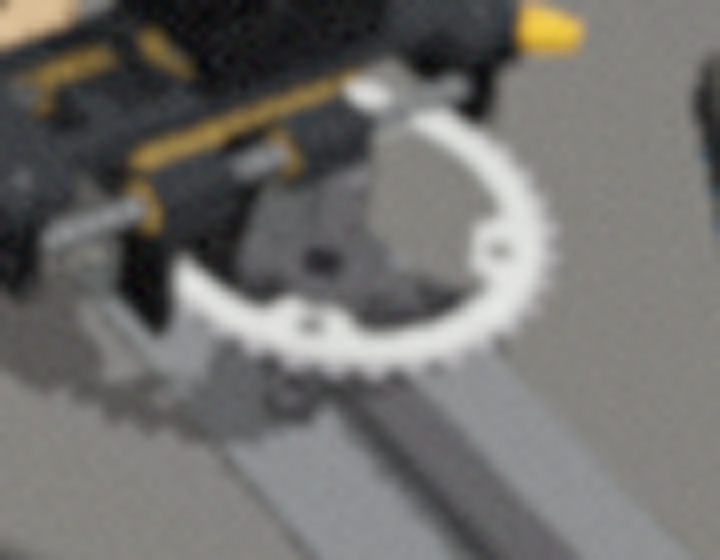

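Run:
```python
from m import *
t=np.array([(192,173),(87,366)])/10+[405-.45,185-.45]
s=np.array([(498,249),(313,322)])/8+[375-.44,240-.44]
for z in (.064,.066):
    w=np.r_[plane("top",t,z)[:,:2],plane("scene",s,z)[:,:2]]
    # order: A(12.6) B(102.6) | C(-77) D(-167)
    c1=(w[0]+w[3])/2; c2=(w[1]+w[2])/2
    f=lambda v:np.degrees(np.arctan2(v[1],v[0]))
    print(z,w.tolist(),"A-D mid",c1,"B-C mid",c2,"len",np.linalg.norm(w[0]-w[3]),np.linalg.norm(w[1]-w[2]),"angles",f(w[0]-w[3]),f(w[1]-w[2])-90, "top AB",np.linalg.norm(w[0]-w[1]),f(w[1]-w[0])-135,"scene",np.linalg.norm(w[2]-w[3]),f(w[2]-w[3])+45)
    # centre from each pair: square geometry
    for a,b in((w[1],w[0]),(w[2],w[3])):
        m=(a+b)/2; e=(a-b)/np.linalg.norm(a-b); n=np.array([-e[1],e[0]]); print("  centres", m+n*.0368, m-n*.0368)
```

```text
0.064 [[0.47362924632467807, 0.03781019764609844], [0.411020199786935, 0.07586278190995333], [0.43678024761002826, -0.024937650994891175], [0.37580674009592, 0.013411253218000602]] A-D mid [0.4247 0.0256] B-C mid [0.4239 0.0255] len 0.10081939899682409 0.10403993145735972 angles 14.004992732995015 14.335401907484012 top AB 0.07326589846253886 13.709563870616364 scene 0.07203059817121167 12.832417983379408
  centres [0.4232 0.0254] [0.4614 0.0883]
  centres [0.4259 0.0254] [ 0.3867 -0.0369]
0.066 [[0.47345905090806667, 0.03838455407916064], [0.4109505655096358, 0.07637601920067172], [0.4346600573606522, -0.025400017930177488], [0.3738295570089783, 0.012858942826981828]] A-D mid [0.4236 0.0256] B-C mid [0.4228 0.0255] len 0.10284742526862714 0.10450120448058678 angles 14.37037906070471 13.113599162691798 top AB 0.07314822054489661 13.709563870616364 scene 0.07186165772686334 12.832417983379372
  centres [0.4231 0.0259] [0.4613 0.0888]
  centres [0.4238 0.0249] [ 0.3847 -0.0374]
```

Run:
```python
from m import *
go([.3745,.0602,.012],down(147.5))
```

```text
t 28.5 pos [0.3721 0.0583 0.0285] w 0.14233696276492525 F [-0.2779 -0.0195 -1.9478]
shift [ 0.003   0.0165 -0.0011] rot [-0.0027  0.0073 -0.0051]
```

>>> move_arm(increments="1 0.003 0 -0.001 -0.003 0.007 -0.005; 1 0.003 0 -0.001 -0.003 0.007 -0.005; 1 0.003 0.005 -0.001 -0.003 0.007 -0.005; 1 0.003 0.01 -0.001 -0.003 0.007 -0.005; 1 0.003 0.015 -0.001 -0.003 0.007 -0.005; 1 0.003 0.0165 -0.001 -0.003 0.007 -0.005; 1 0.003 0.0165 -0.001 -0.003 0.007 -0.005; 1 0.003 0.0165 -0.001 -0.003 0.007 -0.005")

```text
time_s: 29.3
tcp_pos: [0.3742, 0.0601, 0.0116]
ee_rot: [[0.537, -0.001, -0.843], [0.843, -0.001, 0.537], [-0.001, -1.0, 0.0]]
wrist_force: [-0.7, -0.4, -1.5]
gripper_width: 0.143
```

Run:
```python
from m import *
from station import capture
go([.3745,.0602,.002],down(147.5))
p,d=capture("top"); a=p[185:245,405:475,::-1]; cv2.imwrite("pics/t21.png",cv2.resize(a,None,fx=10,fy=10,interpolation=cv2.INTER_CUBIC))
p,d=capture("scene"); a=p[240:310,375:465,::-1]; cv2.imwrite("pics/s21.png",cv2.resize(a,None,fx=8,fy=8,interpolation=cv2.INTER_CUBIC))
```

```text
t 29.3 pos [0.3742 0.0601 0.0116] w 0.14327001825494362 F [-0.7254 -0.3638 -1.5436]
shift [ 0.0003  0.0096 -0.0002] rot [-0.0001  0.0002 -0.0009]
```

View pics/t21.png

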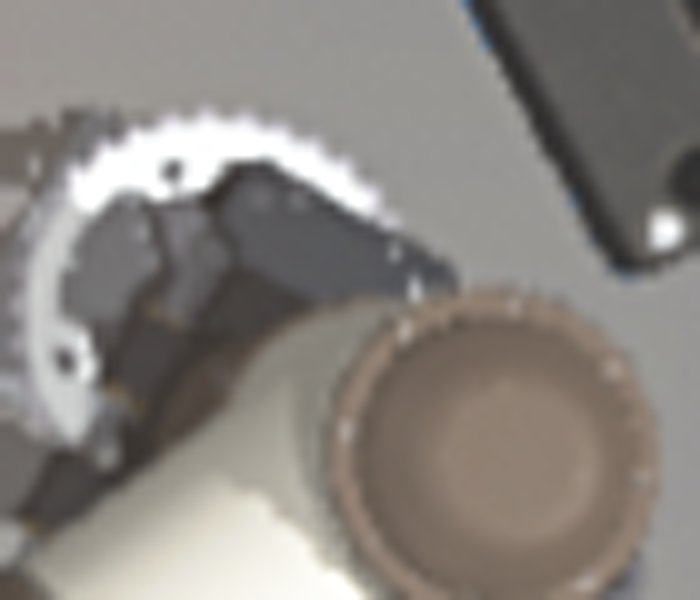

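View pics/s21.png

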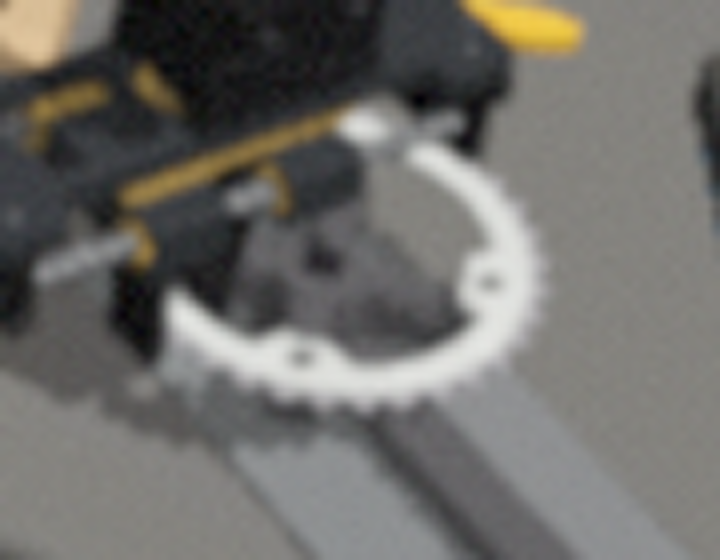

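Run:
```python
from m import *
t=np.array([(174,171),(67,359)])/10+[405-.45,185-.45]
s=np.array([(490,283),(303,356)])/8+[375-.44,240-.44]
z=.0494
w=np.r_[plane("top",t,z)[:,:2],plane("scene",s,z)[:,:2]]
c=np.array([.4260,.0274]); a=np.radians([12.6,102.6,-77.4,-167.4]); h=c+.052*np.c_[np.cos(a),np.sin(a)]
print(w,h,w-h,(w-h).mean(0))
```

```text
[[ 0.4757  0.0397]
 [ 0.414   0.0787]
 [ 0.436  -0.0247]
 [ 0.3747  0.0145]] [[ 0.4767  0.0387]
 [ 0.4147  0.0781]
 [ 0.4373 -0.0233]
 [ 0.3753  0.0161]] [[-0.0011  0.0009]
 [-0.0006  0.0006]
 [-0.0013 -0.0014]
 [-0.0006 -0.0016]] [-0.0009 -0.0004]
```

>>> move_arm(increments="1 0.0006 0.001 -0.0008 0 0 0; 1 0.0006 0.003 -0.0008 0 0 0; 1 0.0006 0.005 -0.0008 0 0 0; 1 0.0006 0.006 -0.0008 0 0 0; 1 0.0006 0.007 -0.0008 0 0 0; 1 0.0006 0.0075 -0.0008 0 0 0")

```text
time_s: 30.0
tcp_pos: [0.3751, 0.0601, 0.0041]
ee_rot: [[0.537, -0.001, -0.843], [0.843, -0.001, 0.537], [-0.001, -1.0, 0.0]]
wrist_force: [0.4, -0.2, -1.0]
gripper_width: 0.138
```

>>> move_arm(increments="1 0 0.0005 0 0 0 0; 1 0 0.001 0 0 0 0; 1 0 0.0015 0 0 0 0; 1 0 0.002 0 0 0 0; 1 0 0.002 0 0 0 0")

```text
time_s: 30.5
tcp_pos: [0.3751, 0.0602, 0.0022]
ee_rot: [[0.537, -0.0, -0.843], [0.843, -0.001, 0.537], [-0.001, -1.0, 0.0]]
wrist_force: [-0.2, 0.2, -0.4]
gripper_width: 0.138
```

Run:
```python
from ringd import *
from station import capture
s=sense(); print(s['wrist_force'],s['moment'],s['tcp_pos'])
p,d=capture("top");P,q=ringplane("top",p,d,np.array([.426,.0274]),.025,.07)
p,d=capture("scene"); a=p[240:310,375:465,::-1]; cv2.imwrite("pics/s22.png",cv2.resize(a,None,fx=8,fy=8,interpolation=cv2.INTER_CUBIC))
```

```text
[-0.1862  0.2467 -0.3994] [ 0.1096 -0.0362  0.0024] [0.3751 0.0602 0.0022]
top plane slopes [0.003  0.0112] z at c 0.03847171181269348 n 251 271 rms 0.0012993151783649555
```

View pics/s22.png

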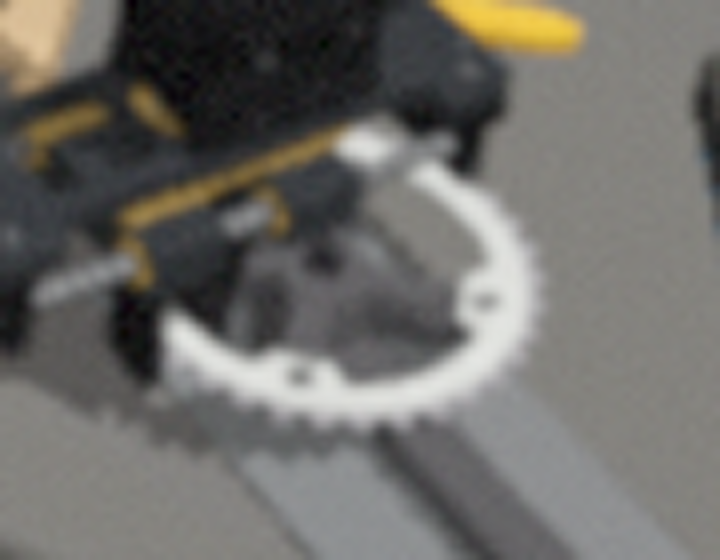

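>>> move_arm(increments="1 0 0.0004 0 0 0 0; 1 0 0.0008 0 0 0 0; 1 0 0.0008 0 0 0 0")

```text
time_s: 30.9
tcp_pos: [0.3752, 0.0602, 0.0019]
ee_rot: [[0.537, -0.0, -0.844], [0.844, -0.001, 0.537], [-0.001, -1.0, -0.0]]
wrist_force: [-2.5, 0.6, 7.6]
gripper_width: 0.142
```

>>> move_arm(increments="1 0 -0.0006 0 0 0 0; 0.6 0 -0.0006 0 0 0 0; 0.5 0 -0.0006 0 0 0 0; 0.4 0 -0.0006 0 0 0 0; 0.4 0 -0.0006 0 0 0 0; 0.4 0 -0.0006 0 0 0 0")

```text
time_s: 31.5
tcp_pos: [0.3751, 0.0601, 0.0019]
ee_rot: [[0.537, -0.001, -0.843], [0.843, -0.001, 0.537], [-0.001, -1.0, 0.0]]
wrist_force: [0.3, -0.2, -0.5]
gripper_width: 0.292
```

Run:
```python
from ringd import *
from station import capture
s=sense(); print(s['wrist_force'],s['moment'],s['tcp_pos'],s['gripper_width'])
p,d=capture("scene"); a=p[240:310,375:465,::-1]; cv2.imwrite("pics/s23.png",cv2.resize(a,None,fx=8,fy=8,interpolation=cv2.INTER_CUBIC))
```

```text
[ 0.2652 -0.1903 -0.5419] [ 0.1238 -0.0815  0.0512] [0.3751 0.0601 0.0019] 0.2921135981850463
```

View pics/s23.png

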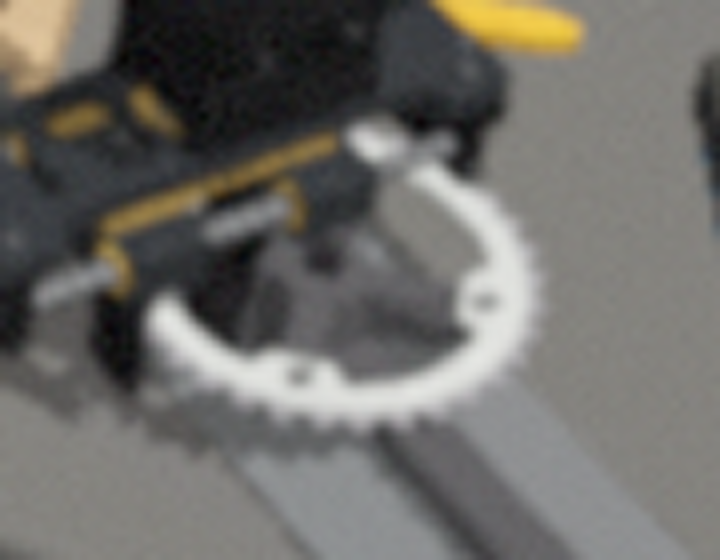

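>>> move_arm(increments="0.4 0 -0.004 0 0 0 0; 0.4 0 -0.01 0 0 0 0; 0.4 0 -0.02 0 0 0 0; 0.4 0 -0.04 0 0 0 0; 0.4 0 -0.07 0 0 0 0; 0.4 0 -0.11 0 0 0 0; 0.4 0 -0.14 0 0 0 0; 0.4 0 -0.15 0 0 0 0")

```text
time_s: 32.35
tcp_pos: [0.3769, 0.0611, 0.1557]
ee_rot: [[0.537, 0.006, -0.844], [0.844, 0.003, 0.537], [0.006, -1.0, -0.004]]
wrist_force: [0.3, 0.2, -0.6]
gripper_width: 0.301
```

Run:
```python
from m import *
go([.30,.33,.18],down(147.5)); print(sense()['joints'])
```

```text
t 32.35 pos [0.3769 0.0611 0.1557] w 0.30093378180810054 F [ 0.2862  0.2113 -0.569 ]
shift [ 0.1857 -0.0239  0.2091] rot [0.0037 0.0007 0.0061]
[ 34.0067  -0.2656 -34.9577   0.0682 -54.9022 -66.5056]
```

>>> move_arm(increments="0.4 0.04 -0.02 0.04 0 0 0; 0.4 0.08 -0.02 0.08 0 0 0; 0.4 0.11 -0.02 0.12 0 0 0; 0.4 0.14 -0.02 0.16 0 0 0; 0.4 0.17 -0.02 0.2 0 0 0; 0.4 0.185 -0.02 0.21 0 0 0; 0.4 0.185 -0.02 0.21 0 0 0; 0.4 0.185 -0.02 0.21 0 0 0")

```text
time_s: 33.15
tcp_pos: [0.2967, 0.3289, 0.171]
ee_rot: [[0.536, -0.002, -0.844], [0.844, -0.003, 0.536], [-0.003, -1.0, 0.0]]
wrist_force: [-0.4, 0.2, 0.3]
gripper_width: 0.301
```

Run:
```python
from ringd import *
from station import capture
p,d=capture("top"); cv2.imwrite("pics/top24.png",p[:,:,::-1]); a=p[185:245,395:475,::-1]; cv2.imwrite("pics/t24.png",cv2.resize(a,None,fx=10,fy=10,interpolation=cv2.INTER_CUBIC))
P,q=ringplane("top",p,d,np.array([.426,.0274]),.025,.07)
A=np.c_[2*P[:,:2],np.ones(len(P))]; c=np.linalg.lstsq(A,(P[:,:2]**2).sum(1),rcond=None)[0]; print(c[:2],np.sqrt(c[2]+c[0]**2+c[1]**2))
p,d=capture("scene"); cv2.imwrite("pics/scene24.png",p[:,:,::-1]); a=p[150:320,280:460,::-1]; cv2.imwrite("pics/s24.png",cv2.resize(a,None,fx=4,fy=3.5,interpolation=cv2.INTER_CUBIC))
P,q=ringplane("scene",p,d,np.array([.426,.0274]),.025,.07)
a=p[240:310,375:465,::-1]; cv2.imwrite("pics/s24b.png",cv2.resize(a,None,fx=8,fy=8,interpolation=cv2.INTER_CUBIC))
```

```text
top plane slopes [0.0043 0.0042] z at c 0.03894922514728738 n 554 606 rms 0.0012319750176152688
[0.4262 0.0282] 0.05758970064625785
scene plane slopes [-0.0017 -0.0011] z at c 0.03860560363002746 n 712 735 rms 0.0010903890004598164
```

View pics/t24.png

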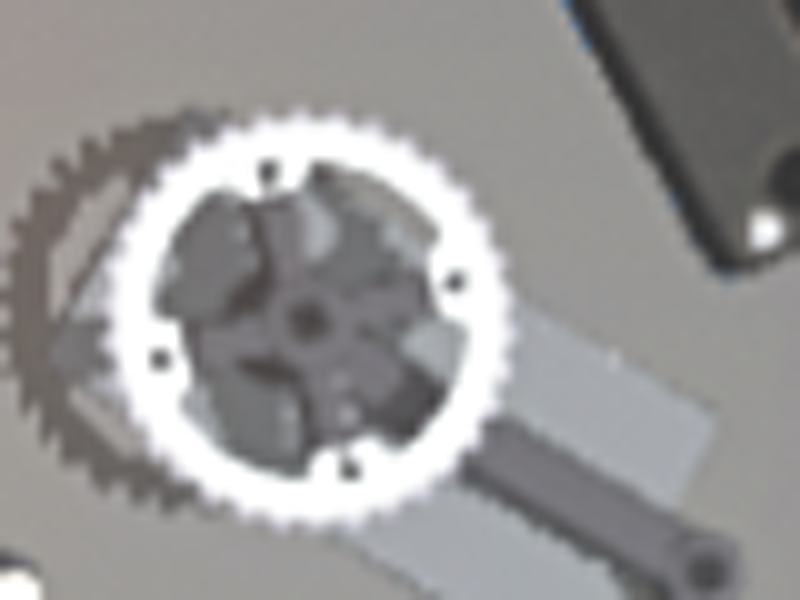

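View pics/s24b.png

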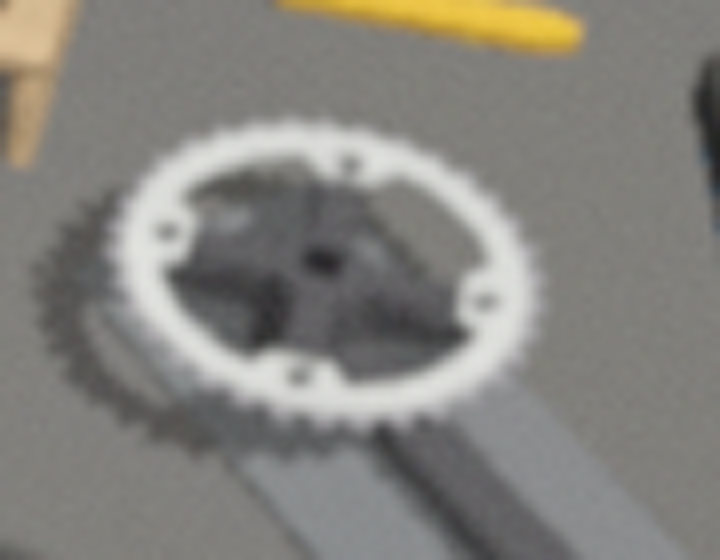

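View pics/s24.png

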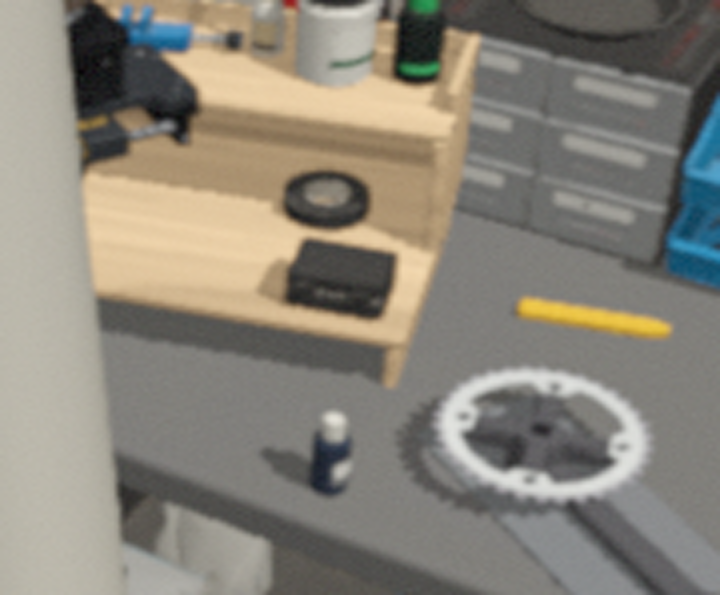

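View pics/top24.png

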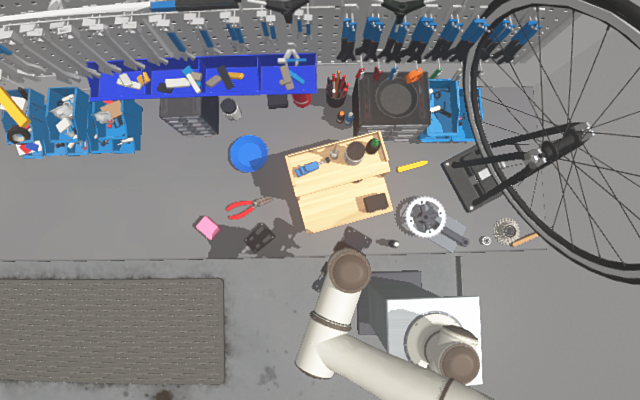

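Run:
```python
from m import *
t=np.array([(268,173),(456,283),(348,469),(160,358)])/10+[395-.45,185-.45]
s=np.array([(350,164),(486,301),(301,375),(168,231)])/8+[375-.44,240-.44]
c=np.array([.4260,.0274]); a=np.radians([12.6,-77.4,-167.4,102.6]); h=c+.052*np.c_[np.cos(a),np.sin(a)]
for n,u in(("top",t),("scene",s)):
    w=plane(n,u,.04)[:,:2]; m=w.mean(0); v=w-m; g=np.degrees(np.arctan2(v[:,1],v[:,0])); print(n,m,np.linalg.norm(v,axis=1),np.mean(g%90),1000*(w-h).mean(0))
for n,uv in(("top",t),):pass
o=[(o1,d1) for o1,d1 in [ray("top",t)]][0]; o2,d2=ray("scene",s)
for i in range(4):
    k=np.linalg.lstsq(np.c_[o[1][i],-d2[i]],o2-o[0],rcond=None)[0]; print((o[0]+k[0]*o[1][i])[2],end=' ')
# bystanders
A=cv2.imread("pics/scene0.png").astype(int);B=cv2.imread("pics/scene24.png").astype(int)
for nm,(x,y) in dict(bottle=(363,279),lever=(428,240),tape=(361,206)).items():
    b=9; A1=A[y-b:y+b,x-b-4:x+b+4].astype(np.float32);B1=B[y-b:y+b,x-b-4:x+b+4].astype(np.float32)
    print(nm,cv2.phaseCorrelate(A1.mean(2),B1.mean(2)),abs(A1-B1).mean())
```

```text
top [0.426  0.0279] [0.0511 0.0522 0.0511 0.052 ] 12.486166221780259 [-0.0184  0.5145]
scene [0.4256 0.0261] [0.0511 0.0517 0.0512 0.0521] 13.003974762516766 [-0.4172 -1.3015]
0.03858366369193389 0.03923079209089497 0.03820555575708928 0.03826075078332969 bottle ((0.548629826288547, -0.08840384697550796), 0.969884633036798) 1.7521367
lever ((0.3991485027472752, -0.11501508247578407), 0.9589707615934773) 1.3176638
tape ((0.3318887842302729, -0.06920100519589134), 0.9911559746589189) 2.2115386
```

Run:
```python
from station import r,sense
print(r.finish_job(), sense()['time_s'])
```

```text
the job is handed in; nothing more can be done
the job is handed in; nothing more can be done
```

The chainring is seated on the spider, and I handed the job in at about 33 s. I lifted the black case to the right front of the deck. Then I hooked the ring from inside, slid it forward to about 49 mm of overhang, picked it up by the rim and set it down.

**Last checks:**
- **Fit:** the ring's bolt holes match the spider's to within about 1.5 mm in both views, and to within about 0.2° in angle.
- **Level and height:** the ring is level, its top at about 39 mm against the 40 mm expected. That is well below where it would ride on the shoulders. I felt the seat at about 8 N before letting go.
- **Surroundings:** the case stands upright on the deck. The bottle, lever and tape roll look unchanged in the scene view. The open gripper is clear of everything.

**What went wrong or disagreed:**
- **Fingers short of the TCP:** the fingertips end about 23 mm short of the reported TCP. Because of this, my first two pulls passed over the ring without moving it.
- **Contact with the rack:** the wrist sensor read about 17 N and later about 8 N while I reached in, most likely the gripper body against the upper shelf. That is below the 40 N limit, and nothing moved.
- **Joint limits:** joints 4 and 5 came close to their limits while hooking, but no reading showed one past its range.
- **Camera offset:** the two cameras disagree by about 2 mm in the ring's y position.

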